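# Load bearing caps on the wash carrier and lock the strap

### The job

Lift the slotted strap of the wash carrier off its stud, swing it out, lay it on the yellow rest and let go; then set every bearing cap on the bench squarely astride the raised rail, side by side and fully down. When they are all on and released, swing the strap back over them about its bolt until its slot drops fully down over the stud, let go, and leave the other things on the bench alone.

Things in the scene. Friction and masses are not known exactly. Their poses are not given: they have to be found in the camera images.
- carrier: Wash carrier, fixed to the bench. Origin on the bench midway between its bolts; +x runs along the rail from the stud to the pivot bolt, +y points to the side with the yellow rest. Base 300 x 60 x 8 mm; aluminium rail 24 mm wide, x from -102 to +102 mm, flat top 30 mm above the bench. White marks on the base show four stations.
- pivot (a point): Centre of the top of the blue pivot post (32 mm across, 70 mm high), at carrier x = +122 mm. A 9 mm bolt shank stands 26 mm up from here under a 24 mm brass head whose top is 103 mm above the bench; the strap turns, tips and lifts loosely on the shank.
- stud (a point): Centre of the top of the blue stud post (26 mm across, top 70 mm above the bench), at x = -122 mm in the carrier frame. A brass stud, 8 mm thick with a tapered tip, stands 14 mm up from here.
- rest (a point): Centre of the top of the yellow rest for the swung-out strap: plate 26 x 66 mm, long side round the pivot, top 70 mm above the bench, 170 mm from the pivot bolt. The strap lies centred on it when turned 72 degrees clockwise (seen from above) from closed, safely from 64 to 80 degrees.
- strap: Loose steel strap 287 x 34 x 6 mm, 0.25 kg, captive under the pivot bolt's head. Origin: centre of its 14 mm square pivot hole, underside; +x points away from the slot. Closed, its axes are parallel to the carrier's, underside 70 mm above the bench (6 mm above seated caps); its slot end must rise over 14 mm to clear the stud. Let go off the rest, its slot end falls to the bench.
- strap_handle (a point): Grasp point of the red upright handle on the strap: 195 mm from the pivot hole towards the slot (strap frame -x), 29 mm above the strap's underside. The handle is 14 mm thick across the strap (y), 40 mm long along it, and rises 34 mm from the strap's top face, which is 6 mm above the underside.
- strap_slot (a point): Centre of the strap's slot on its underside, 244 mm from the pivot hole (strap frame -x). The slot is closed all round, 30 mm long along the strap and 16 mm wide.
- cap0: Aluminium bearing cap, 0.2-0.4 kg; None if absent. Origin: centre of its underside. 40 mm wide (x), 96 mm long over two 16 mm high ears (y); a central block 40 x 40 mm rises to 46 mm: grip it across y above the ears. A notch underneath 44 mm wide, 12 mm deep runs along x and straddles the rail: seated, the origin is 18 mm above the bench and y is parallel to the carrier's y, either way round.
- station0 (a point): Suggested place 0 on the rail: a point on the centre line of its top, at x = 70 mm in the carrier frame (51 mm between neighbours). Any cap may take any free place.
- cap1: Aluminium bearing cap, 0.2-0.4 kg; None if absent. Origin: centre of its underside. 40 mm wide (x), 96 mm long over two 16 mm high ears (y); a central block 40 x 40 mm rises to 46 mm: grip it across y above the ears. A notch underneath 44 mm wide, 12 mm deep runs along x and straddles the rail: seated, the origin is 18 mm above the bench and y is parallel to the carrier's y, either way round.
- station1 (a point): Suggested place 1 on the rail: a point on the centre line of its top, at x = 19 mm in the carrier frame (51 mm between neighbours). Any cap may take any free place.
- cap2: Aluminium bearing cap, 0.2-0.4 kg; None if absent. Origin: centre of its underside. 40 mm wide (x), 96 mm long over two 16 mm high ears (y); a central block 40 x 40 mm rises to 46 mm: grip it across y above the ears. A notch underneath 44 mm wide, 12 mm deep runs along x and straddles the rail: seated, the origin is 18 mm above the bench and y is parallel to the carrier's y, either way round.
- station2 (a point): Suggested place 2 on the rail: a point on the centre line of its top, at x = -32 mm in the carrier frame (51 mm between neighbours). Any cap may take any free place.
- cap3: Aluminium bearing cap, 0.2-0.4 kg; None if absent. Origin: centre of its underside. 40 mm wide (x), 96 mm long over two 16 mm high ears (y); a central block 40 x 40 mm rises to 46 mm: grip it across y above the ears. A notch underneath 44 mm wide, 12 mm deep runs along x and straddles the rail: seated, the origin is 18 mm above the bench and y is parallel to the carrier's y, either way round.
- station3 (a point): Suggested place 3 on the rail: a point on the centre line of its top, at x = -83 mm in the carrier frame (51 mm between neighbours). Any cap may take any free place.
- hub0: Bystander: round steel hub with a flange, 110 mm across, 34 mm high, heavy. Not part of the job.
- hub1: Bystander: round steel hub with a flange, 110 mm across, 34 mm high, heavy. Not part of the job.
- stone: Bystander: black abrasive block, 50 x 35 x 25 mm. Not part of the job.
- marker: Bystander: white marker lying down, 130 mm long, 16 mm thick. Not part of the job.
- plug: Bystander: yellow plastic plug, 36 mm across, 40 mm high. Not part of the job.
- oil: Bystander: white oil bottle with a red cap, 56 mm across, 130 mm high. Not part of the job.
Things that resemble listed ones, but are neither listed nor needed, are in the scene too. What is shaped like the cap2 but blue or purple is not meant. What is shaped like the cap1 but orange is not meant.

How it is judged (in metres and radians):
On the way, in this order (a step that is already met when the one before it is completed fails the run):
1. the strap has been swung out, lies level on the yellow rest and is let go (y of strap_slot in the frame of carrier above 0.19 m and z of strap_slot in the frame of carrier between 0.06 and 0.08 m and angle between strap's own z axis and vertical below 0.08 rad and contact force between the fingers and strap below 0.5 N), for 0.2 s.
2. every cap present sits astride the rail, down, square and released (z of cap0 in the frame of carrier between 0.014 and 0.022 m and y of cap0 in the frame of carrier between -0.013 and 0.013 m and x of cap0 in the frame of carrier between -0.105 and 0.1 m and angle between each of cap0, cap1, cap2, cap3's own z axis and vertical below 0.12 rad and angle between the y axis of each of cap0, cap1, cap2, cap3 and the y axis of carrier, either way round below 0.35 rad and contact force between the fingers and cap0 below 0.5 N and z of cap1 in the frame of carrier between 0.014 and 0.022 m and y of cap1 in the frame of carrier between -0.013 and 0.013 m and x of cap1 in the frame of carrier between -0.105 and 0.1 m and contact force between the fingers and cap1 below 0.5 N and z of cap2 in the frame of carrier between 0.014 and 0.022 m and y of cap2 in the frame of carrier between -0.013 and 0.013 m and x of cap2 in the frame of carrier between -0.105 and 0.1 m and contact force between the fingers and cap2 below 0.5 N and z of cap3 in the frame of carrier between 0.014 and 0.022 m and y of cap3 in the frame of carrier between -0.013 and 0.013 m and x of cap3 in the frame of carrier between -0.105 and 0.1 m and contact force between the fingers and cap3 below 0.5 N), for 0.2 s.
3. the strap's slot is down over the stud and the strap is let go (z of strap_slot in the frame of carrier between 0.066 and 0.074 m and horizontal distance between strap_slot and stud below 0.014 m and angle between strap's own z axis and vertical below 0.06 rad and contact force between the fingers and strap below 0.5 N), for 0.2 s.
At the end, for the whole second after the job is handed in: Every cap present sits astride the rail: origin 14 to 22 mm above the bench, within 13 mm of the centre line, 0.35 rad of square, tilt under 0.12 rad. The strap is level, its slot within 4 mm of the stud post's top and 14 mm of the stud. All released and at rest (all of step 2 and all of step 3 and linear speed of each of strap, cap0, cap1, cap2, cap3 below 0.02 m/s); the robot touches nothing.
It fails at once if a bystander is moved more than 60 mm (distance of any of hub0, hub1, stone, marker, plug, oil from where it was at the start of the episode above 0.06 m).
Of cap0, cap1, cap2, cap3 only 3 to 4 are there at a start; the rules pass over those that are not, and their reading is None.
At some moment in a run one of cap0, cap1, cap2, cap3 may be knocked a few centimetres aside while the robot is not near it.
Once in a run the grip may slacken for a moment while it holds something.
It also fails if it takes over 210 s, if anything falls off the work surface, if the arm or the gripper's body presses on something with over 40 N, if the wrist force passes 120 N, or if a joint passes its speed limit or range.

### The arm

A 6-joint arm with a two-finger parallel gripper is mounted at the origin on the work surface. World frame = base frame: x ahead of the robot, y to its left, z up, the work surface at z = 0. Lengths are in mm, angles in rad, forces in N, time in s.
With the tool pointing down it reaches from about 325 to 900 mm from the base axis. Payload 6.1 kg.
Tool frame: the origin (TCP) lies on the centre line of the jaws, within the pads' length; the fingertips stand tcp_to_tips ahead of it and the grasp point (between the pads) lies 2 mm behind it (tcp_to_tips is the distance from the TCP to the fingertips, in mm); z points along the fingers, y is the direction in which the jaws open and shut (so a half turn about z gives the same grasp; the last joint's range is limited). The gripper opens to 85 mm and grips with 20 to 120 N. Pads are 22 mm wide; open, the fingers measure 114 mm over their backs; the gripper's body (76 mm by 85 mm) begins 54 mm behind the grasp point. The pads swing forward as they close: fully open they stand 13 mm farther back than shut.
Start: joints at [-1.375, 0.22, 1.526, -0, 1.395, -0.126], TCP at [197.664, -592.912, 248.3] pointing down, gripper open.
Joint ranges: [-2.98, 2.98], [-0.91, 2.08], [0.09, 2.57], [-1.24, 4.39], [0.2, 2.65], [-2.68, 2.68]. Speed limits (rad/s): [2.57, 2.57, 3.01, 3.14, 3.14, 3.14].

### API

Orientations are given as [roll, pitch, yaw] about the fixed x, y, z axes, in that order (R = Rz(yaw) Ry(pitch) Rx(roll)).
In Python, from station import sense, capture, close_job, tcp_to_tips gives the robot as it stands. The module is installed in compiled form; this text tells all that it offers.
- The arm moves only by the tool drive_tool, never from a script. Its argument "plan" is a list of rows, each an object of numbers: "x", "y", "z": the shift along the world's x, y, z in mm; "spin": the turn about the world's z in degrees; "grip": the opening, from -1 (shut) to 1 (fully open), so that 0 is half open. A call has 1 to 5 rows; each row shifts and turns the commanded pose from where the row before left it; what a row does not reach is not made up. A row lasts 1/8 s, in which the tool goes at most 62.5 mm and 10.7 degrees, less where a joint would pass 70% of its speed; a pose out of reach is approached as far as the arm can. A call is refused whole if a number of a shift passes 62.5 or a number of a turn 10.7, either way. A call with a gripper value outside its range is refused whole. The fingers move at their own pace and stop on an object; "grip_force" is the grip in N (left out, the last holds). Time passes only in rows, so rows that do not move let the fingers close. It gives the time, the measured TCP pose, the force and the opening at its end, in the units of the state.
- sense(): the state, without advancing time (a new reading comes with each control period).
- capture(name): name is "scene" or "top" or "wrist"; returns a dict with "color" (480x640x3 uint8, red, green, blue), "z_map" (480x640 float32, mm along the optical axis (not along the pixel's ray), 0 where there is no reading), "fx", "fy", "cx", "cy" (pixels), "R" (3x3) and "t" (3): a world point X has camera coordinates R X + t; the wrist camera has in their place "T_tool_cam" (4x4, takes a point from camera to tool coordinates, whose origin is the TCP and whose axes are the flange's). Camera axes: x right, y down, z forward; pixel columns grow to the right and rows downward; lengths in mm; the calibration is good to about 2 mm. A picture is of the moment at which its call begins: read the wrist's pose just before it.
- close_job(): hands the job in, once; it reports no verdict.
The state is a dict: "time_s": time; "joint_pos": joint angles; "dq": joint speeds; "tau": joint torques, N m; "eef_pos": TCP position; "orientation": TCP orientation; "ft_force": force on the tool from outside, world axes, zero at the start; "ft_torque": the same for the moment, N m; "finger_gap": finger opening in mm.
Only numpy, scipy, OpenCV 4.12 (cv2) and the standard library are available. Lean on these libraries where they do the work, as an engineer would, in place of code of your own. Each camera call takes 0.05 s, during which the arm holds its last target.

## Working session

There is one attempt and no reset: what is moved stays moved. The work goes in short steps, Python scripts to look and compute and a tool call to move; the robot and the scene stay as the last step left them, time stands still between calls to the robot, and variables do not carry over. Pictures are saved under pics/ and viewed, and the job is handed in when it is done.

Besides the shell and the picture viewer there is one more tool, called after "Request:" in YAML: its name, and indented under it one key for each argument. drive_tool: Moves the arm, as the interface text tells. Its arguments: {"type":"object","properties":{"plan":{"type":"array"},"grip_force":{"type":"number"}},"required":["plan"]}

```bash
mkdir -p pics; cat > h.py <<'E'
import numpy as np, cv2
from station import sense, capture, close_job, tcp_to_tips
def snap(name,fn):
    s=sense(); c=capture(name); cv2.imwrite('pics/'+fn,cv2.cvtColor(c['color'],cv2.COLOR_RGB2BGR)); np.savez('pics/'+fn[:-4]+'.npz',**{k:v for k,v in c.items()}, eef=s['eef_pos'],ori=s['orientation'])
    return c
def world(c):
    z=c['z_map'];v,u=np.mgrid[0:480,0:640]
    P=np.stack([(u-c['cx'])/c['fx']*z,(v-c['cy'])/c['fy']*z,z],-1)
    W=(P-c['t'])@c['R']   # R^T (P-t)
    W[z==0]=np.nan
    return W
E
python3 - <<'E'
from h import *
for n in ['scene','top','wrist']: c=snap(n,n+'0.png')
print(sense(),tcp_to_tips)
E
```

```text
{'time_s': 0.15, 'joint_pos': array([-1.37510551e+00,  2.21066564e-01,  1.52737223e+00, -2.85603407e-06,
        1.39473165e+00, -1.26121534e-01]), 'dq': array([-1.29386463e-04, -1.76691953e-03, -4.21225060e-03,  3.07405629e-05,
       -1.76790726e-03, -5.17264714e-04]), 'tau': array([-1.43389305e-03, -4.97484899e+01, -3.89903212e+01, -3.36850926e-04,
        7.22702491e-03, -2.75721521e-05]), 'eef_pos': array([ 197.5713112 , -592.46437995,  247.42450672]), 'orientation': array([-3.14002705e+00, -1.95676906e-04,  3.21812705e-01]), 'ft_force': array([-0.77806462,  0.66235052,  0.6191362 ]), 'ft_torque': array([ 0.02799326, -0.0217855 , -0.01605599]), 'finger_gap': 84.99034092466196} 17.0
```

View pics/top0.png

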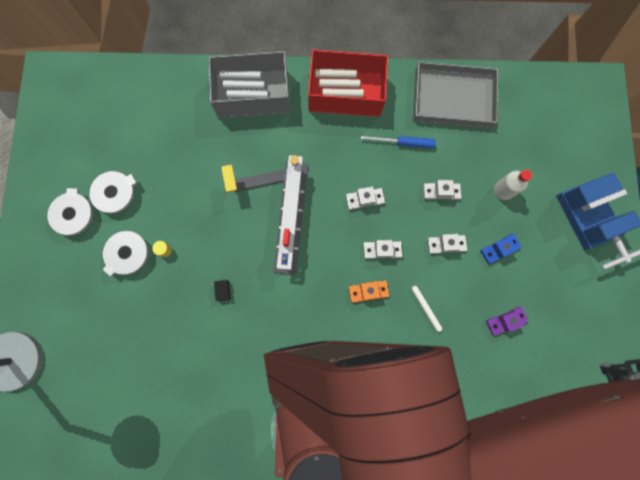

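View pics/scene0.png

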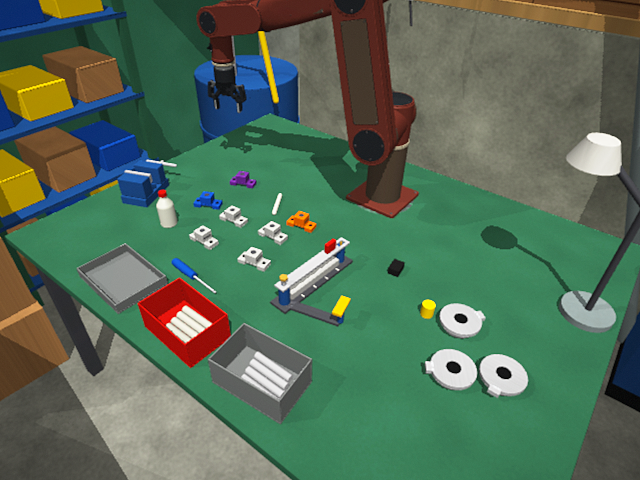

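The top view shows four silver caps at about (366,198), (443,190), (383,249) and (448,244). The carrier has its pivot at (295,159) and its stud end at (285,260). The yellow rest is at (229,178) and the red handle at (286,238). Next I measure their positions.

```bash
cat > m.py <<'E'
from h import *
import sys
def wtop(fn):
    c=dict(np.load('pics/'+fn)); return c,world(c)
E
python3 - <<'E'
from m import *
c,W=wtop('top0.npz')
print(c['fx'],c['cx'],c['cy'],np.round(c['R'],3),c['t'])
hsv=cv2.cvtColor(c['color'],cv2.COLOR_RGB2HSV)
def comps(mask,n,mn=12):
    k,l,s,ce=cv2.connectedComponentsWithStats(mask.astype(np.uint8))
    for i in range(1,k):
        if s[i,4]>=mn:
            w=W[l==i]; print(n,ce[i].round(1),s[i,4],np.nanmedian(w,0).round(1),'zmax',np.nanpercentile(w[:,2],95).round(1))
H,S,V=cv2.split(hsv)
roi=np.zeros((480,640),bool);roi[140:340,150:560]=1
comps(roi&((H<8)|(H>172))&(S>150)&(V>90),'red')
comps(roi&(H>20)&(H<35)&(S>130)&(V>120),'yellow')
comps(roi&(H>10)&(H<22)&(S>100)&(V>100),'brass')
comps(roi&(H>100)&(H<130)&(S>100)&(V>40),'blue')
z=W[...,2]
comps(roi&(z>33)&(z<60)&(S<60),'capblock')
comps(roi&(z>66)&(z<84),'strap')
b=c['color'][150:280,210:320]
cv2.imwrite('pics/crop0.png',cv2.resize(cv2.cvtColor(c['color'][140:330,210:520],cv2.COLOR_RGB2BGR),(775,475),interpolation=cv2.INTER_CUBIC))
E
```

```text
437.85323405153366 313.5611669334852 238.13097914034154 [[ 0.02  -1.     0.004]
 [-0.984 -0.02  -0.178]
 [ 0.179 -0.001 -0.984]] [  11.93393212  465.68979785 1062.85475201]
red [525.4 175. ] 93 [ 612.9 -481.2  129.4] zmax 132.7
red [286.1 237.2] 68 [454.6  86.5 108.5] zmax 111.1
yellow [294.4 159.7] 20 [649.6  73.2 102.2] zmax 105.4
yellow [228.8 178.2] 265 [609.8 238.5  69.1] zmax 72.5
yellow [161.2 248.6] 198 [431.4 403.9  38.2] zmax 42.3
brass [294.1 159.6] 44 [649.7  73.3 101.7] zmax 105.1
brass [368.6 291.1] 631 [ 336.1 -115.2   17.1] zmax 47.7
blue [417.3 143.1] 269 [ 733.5 -253.2   21.8] zmax 26.6
blue [558.3 197.2] 13 [ 595.8 -625.2    8. ] zmax 14.4
blue [500.7 248.6] 618 [ 449.1 -451.3   19.2] zmax 47.6
blue [284.5 259.7] 26 [402.2  90.1  69.6] zmax 72.9
capblock [504.1 189.4] 115 [ 597.9 -461.4   46.7] zmax 58.7
capblock [444.9 188.4] 262 [ 602.1 -313.9   44.8] zmax 48.1
capblock [366.1 195.8] 257 [ 577.6 -110.9   45.3] zmax 48.5
capblock [450.  242.5] 280 [ 460.8 -321.7   45.1] zmax 48.3
capblock [384.1 248.3] 271 [ 442.8 -156.    45.1] zmax 48.7
capblock [506.6 246. ] 19 [ 454.3 -463.9   46.2] zmax 49.3
capblock [370.1 290.1] 22 [ 337.6 -120.2   45.6] zmax 49.1
capblock [513.4 320.6] 30 [ 269.7 -469.1   45.5] zmax 48.4
strap [289.3 213. ] 1372 [526.7  81.9  75.1] zmax 78.3
strap [228.6 178.4] 243 [608.1 238.7  69.3] zmax 72.7
strap [509.8 185.5] 116 [ 599.  -463.4   77.4] zmax 83.6
```

View pics/crop0.png

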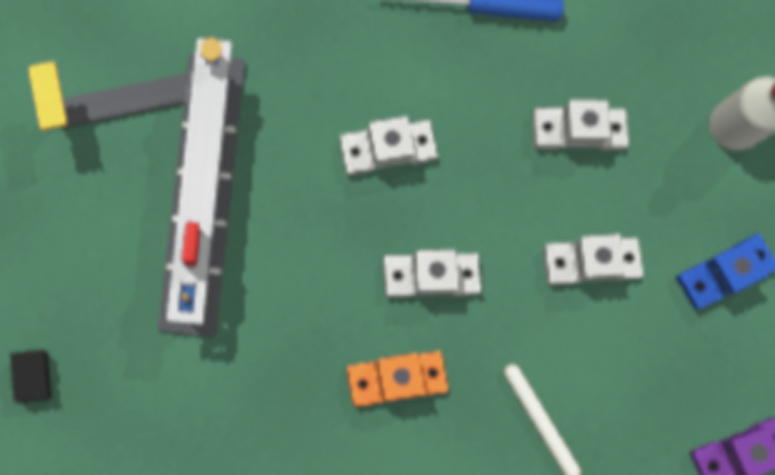

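View pics/wrist0.png

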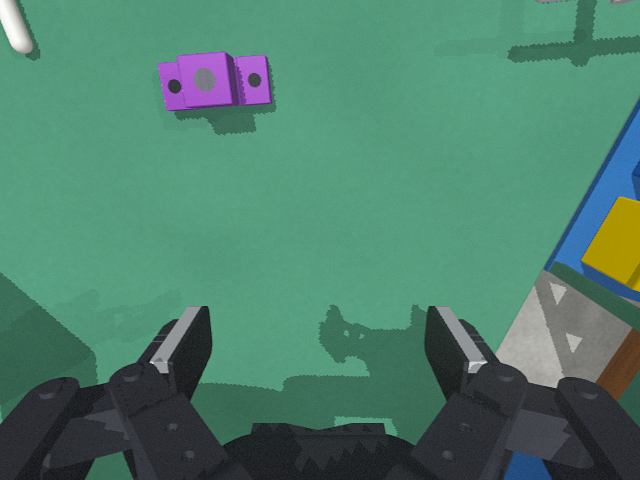

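Carrier from the first fix: pivot about (650,73), stud about (403,90), yaw about -0.069. The predicted rest (609,238) matches the measured one. I'll move above the handle with tool yaw near 3.07, so the swing stays inside joint 6's range.

Request:
drive_tool:
  plan:
    - {"x":17,"y":45,"z":0,"spin":10.5,"grip":1}
    - {"x":17,"y":45,"z":0,"spin":10.5,"grip":1}
    - {"x":17,"y":45,"z":0,"spin":10.5,"grip":1}
    - {"x":17,"y":45,"z":0,"spin":10.5,"grip":1}
    - {"x":17,"y":45,"z":0,"spin":10.5,"grip":1}
  grip_force: 80

```text
time_s: 0.78
eef_pos: [282.9, -366.3, 248.0]
orientation: [-3.142, -0.0, 1.244]
ft_force: [0.1, -0.2, 0.9]
finger_gap: 85.4
```

Request:
drive_tool:
  plan:
    - {"x":17,"y":45,"z":0,"spin":10.5,"grip":1}
    - {"x":17,"y":45,"z":0,"spin":10.5,"grip":1}
    - {"x":17,"y":45,"z":0,"spin":10.5,"grip":1}
    - {"x":17,"y":45,"z":0,"spin":10.5,"grip":1}
    - {"x":17,"y":45,"z":0,"spin":10.5,"grip":1}

```text
time_s: 1.4
eef_pos: [367.8, -141.4, 248.2]
orientation: [3.141, 0.0, 2.16]
ft_force: [0.2, 0.3, -0.9]
finger_gap: 85.2
```

Request:
drive_tool:
  plan:
    - {"x":17,"y":45,"z":0,"spin":10.5,"grip":1}
    - {"x":17,"y":45,"z":0,"spin":10.5,"grip":1}
    - {"x":17,"y":45,"z":0,"spin":10.5,"grip":1}
    - {"x":17,"y":45,"z":0,"spin":10.5,"grip":1}
    - {"x":17,"y":45,"z":0,"spin":10.5,"grip":1}

```text
time_s: 2.02
eef_pos: [452.9, 83.7, 248.2]
orientation: [-3.141, 0.0, 3.077]
ft_force: [-0.0, -1.1, 0.5]
finger_gap: 85.7
```

```bash
python3 - <<'E'
from h import *
c=snap('wrist','w1.png'); print(c['T_tool_cam'].round(3),c['fx'],c['cx'],c['cy'])
c=snap('top','t1.png')
s=sense();print(s['eef_pos'],s['orientation'])
E
```

```text
[[  -0.      -0.952   -0.307   79.32 ]
 [   1.      -0.      -0.      -1.547]
 [   0.      -0.307    0.952 -125.79 ]
 [   0.       0.       0.       1.   ]] 370.1324301941869 317.8940253613044 237.3889854003323
[453.16142589  85.69939743 248.06883491] [ 3.14009031e+00 -1.90675525e-04  3.07892147e+00]
```

View pics/w1.png

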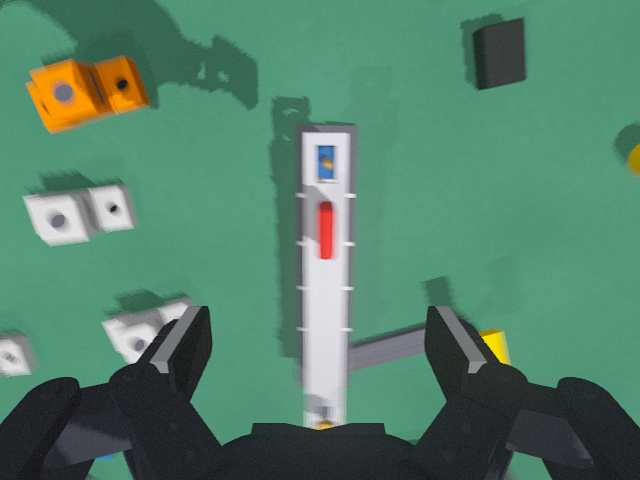

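View pics/t1.png

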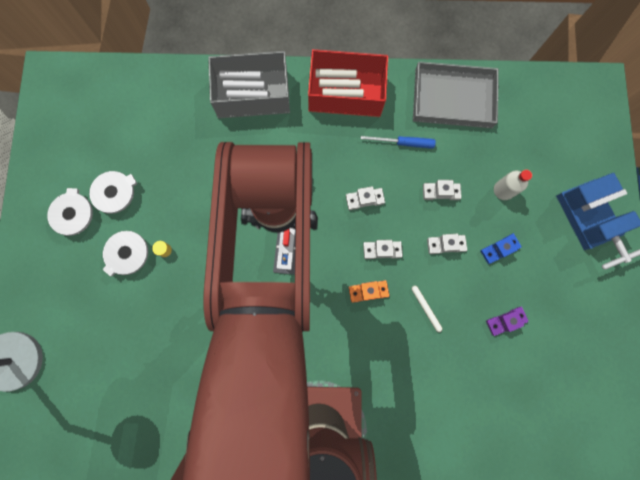

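The wrist view shows the handle at (326,231), the stud slot at (327,163) and the bolt at (324,427). I cast these onto planes at their known heights.

```bash
cat >> h.py <<'E'
from scipy.spatial.transform import Rotation as Rot
def wload(fn):
    c=dict(np.load('pics/'+fn)); R=Rot.from_euler('xyz',c['ori']).as_matrix()
    T=c['T_tool_cam']; Rc=R@T[:3,:3]; tc=R@T[:3,3]+c['eef']
    c['R']=Rc.T; c['t']=-Rc.T@tc
    return c
def ray(c,uv,z):
    d=c['R'].T@np.array([(uv[0]-c['cx'])/c['fx'],(uv[1]-c['cy'])/c['fy'],1.]); o=-c['R'].T@c['t']
    return o+d*(z-o[2])/d[2]
def blobs(mask,mn=20):
    k,l,s,ce=cv2.connectedComponentsWithStats(mask.astype(np.uint8))
    return [(ce[i],s[i,4],l==i) for i in range(1,k) if s[i,4]>=mn]
E
python3 - <<'E'
from h import *
c=wload('w1.npz'); W=world(c)
H,S,V=cv2.split(cv2.cvtColor(c['color'],cv2.COLOR_RGB2HSV))
red=((H<8)|(H>172))&(S>150)&(V>90)
for ce,a,m in blobs(red): print('red',ce,a,np.nanmedian(W[m],0),'ray110',ray(c,ce,110))
# top of the handle only
m=red&(W[...,2]>105); print('handle top',np.nanmean(W[m],0), ray(c,np.argwhere(m).mean(0)[::-1],110))
m=(H>95)&(H<130)&(S>100)
for ce,a,mm in blobs(m): print('blue',ce,a,np.nanmedian(W[mm],0),ray(c,ce,70))
br=(H>12)&(H<30)&(S>100)
for ce,a,mm in blobs(br,6): print('brass',ce,a,np.nanmedian(W[mm],0))
# strap points
u0=(W[...,2]>68)&(W[...,2]<82)&(S<60)&(V>120)
for ce,a,mm in blobs(u0,300):
    r=cv2.minAreaRect(W[mm][:,:2].astype(np.float32)); print('strap',ce,a,r)
# white marks / base edges z ~8
b=(W[...,2]>4)&(W[...,2]<14)&(S<60)&(V<130)&(np.abs(W[...,1]-85)<60)
E
```

```text
red [325.61956522 229.98913043] 644 [453.23912767  87.79279784 109.86257258] ray110 [453.20086721  87.79004477 110.        ]
handle top [455.39815286  87.63393014 109.82645292] [455.21027576  87.63673267 110.        ]
blue [324.84477612 161.00597015] 335 [404.31349918  90.3782086   70.23549859] [407.03960852  90.63576432  70.        ]
blue [105.35714286 456.58928571] 56 [ 7.77253841e+02 -2.15850176e+02  7.61412542e-01] [ 702.16270617 -161.49389416   70.        ]
brass [85.91625448 91.12689749] 5863 [ 338.36150789 -106.80760505   19.06019862]
brass [635.06410256 158.55982906] 234 [430.5937568  389.71288882  10.52375123]
brass [327.73809524 163.5       ] 42 [408.01694028  92.7949858   81.84957709]
brass [494.82803738 343.61682243] 535 [594.5082754  242.92164794  68.09644316]
brass [323.82692308 425.18269231] 104 [643.46482499  75.45180276 102.81798766]
strap [320.96819172 281.76568627] 9180 ((527.2534790039062, 79.8279037475586), (34.033050537109375, 287.10345458984375), 85.79766082763672)
```

Request:
drive_tool:
  plan:
    - {"x":1.5,"y":2,"z":-40,"spin":-0.5,"grip":0.3}
    - {"z":-40,"grip":0}
    - {"z":-40,"grip":0}
    - {"z":-20,"grip":0}
    - {"z":-10,"grip":0}

```text
schema error: expected keys x, y, z, spin, grip
```

Request:
drive_tool:
  plan:
    - {"grip":0}
    - {"grip":-1}
    - {"grip":-1}
    - {"grip":-1}
    - {"grip":-1}
  grip_force: 80

```text
schema error: expected keys x, y, z, spin, grip
```

All keys are required in each row.

Request:
drive_tool:
  plan:
    - {"x":1.5,"y":1.5,"z":-40,"spin":-0.5,"grip":0.3}
    - {"x":0,"y":0,"spin":0,"z":-40,"grip":0}
    - {"x":0,"y":0,"spin":0,"z":-40,"grip":0}
    - {"x":0,"y":0,"spin":0,"z":-20,"grip":0}
    - {"x":0,"y":0,"spin":0,"z":-10,"grip":0}

```text
time_s: 2.75
eef_pos: [453.0, 83.0, 96.9]
orientation: [-3.141, -0.003, 3.061]
ft_force: [0.1, -0.6, 0.8]
finger_gap: 42.7
```

Request:
drive_tool:
  plan:
    - {"x":0,"y":0,"z":0,"spin":0,"grip":0}
    - {"x":0,"y":0,"z":0,"spin":0,"grip":-1}
    - {"x":0,"y":0,"z":0,"spin":0,"grip":-1}
    - {"x":0,"y":0,"z":0,"spin":0,"grip":-1}
    - {"x":0,"y":0,"z":0,"spin":0,"grip":-1}
  grip_force: 80

```text
time_s: 3.38
eef_pos: [455.4, 84.3, 99.9]
orientation: [3.14, 0.003, 3.062]
ft_force: [-0.5, 3.8, 6.7]
finger_gap: 12.7
```

Request:
drive_tool:
  plan:
    - {"x":0,"y":0,"z":4,"spin":0,"grip":-1}
    - {"x":0,"y":0,"z":5,"spin":0,"grip":-1}
    - {"x":0,"y":0,"z":5,"spin":0,"grip":-1}
    - {"x":0,"y":0,"z":4,"spin":0,"grip":-1}
    - {"x":0,"y":0,"z":0,"spin":0,"grip":-1}

```text
time_s: 4.0
eef_pos: [454.0, 83.5, 116.5]
orientation: [-3.141, -0.0, 3.062]
ft_force: [-0.2, 2.0, -2.3]
finger_gap: 12.9
```

```bash
cat > sm.py <<'E'
from h import *
import sys
fn=sys.argv[1]
snap('wrist',fn+'.png'); c=wload(fn+'.npz'); W=world(c)
H,S,V=cv2.split(cv2.cvtColor(c['color'],cv2.COLOR_RGB2HSV))
s=sense(); print(s['eef_pos'].round(1),s['orientation'].round(3),s['ft_force'].round(1),s['finger_gap'])
u0=(W[...,2]>55)&(W[...,2]<105)&(S<60)&(V>120)
for ce,a,mm in blobs(u0,2000):
    P=W[mm]; P=P[np.isfinite(P).all(1)]; A=np.c_[P[:,:2],np.ones(len(P))]
    k,*_=np.linalg.lstsq(A,P[:,2],rcond=None); r=np.abs(A@k-P[:,2]); g=r<4; k,*_=np.linalg.lstsq(A[g],P[g,2],rcond=None)
    rr=cv2.minAreaRect(P[g][:,:2].astype(np.float32)); print('strap',ce,a,rr,'slope',k[:2].round(4),'z at ctr',(k[:2]@rr[0]+k[2]).round(1))
E
python3 sm.py w2
```

```text
[454.   83.5 116.4] [-3.141 -0.     3.062] [-1.3  2.8 -2.3] 12.886288084185859
strap [317.20727351 213.283364  ] 9239 ((417.8359375, 84.44702911376953), (34.2081184387207, 70.80551147460938), 86.09883880615234) slope [-0.004   0.0099] z at ctr 92.8
```

View pics/w2.png

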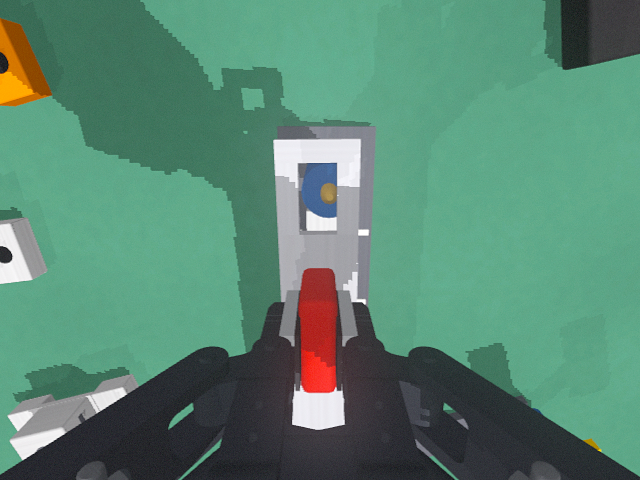

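Request:
drive_tool:
  plan:
    - {"x":0,"y":2,"z":1,"spin":0,"grip":-1}
    - {"x":0,"y":0,"z":0,"spin":0,"grip":-1}

```text
time_s: 4.3
eef_pos: [454.6, 85.3, 117.6]
orientation: [-3.141, 0.001, 3.061]
ft_force: [0.1, -0.3, -2.0]
finger_gap: 12.5
```

```bash
python3 - <<'E'
from h import *
s=sense(); print(s['eef_pos'],s['ft_force'],s['ft_torque'])
a=np.radians(176.1-np.linspace(0,75,16)); P=195*np.c_[np.cos(a),np.sin(a)]
print(np.diff(P,axis=0).round(1).tolist(), P[-1]+[648.5,72.2])
E
```

```text
[454.63831298  85.34901001 117.57587455] [ 0.07082225 -0.28545964 -2.01196693] [-0.05295069  0.13222703  0.00035311]
[[1.9, 16.9], [3.4, 16.7], [4.8, 16.3], [6.2, 15.8], [7.6, 15.2], [8.9, 14.5], [10.1, 13.7], [11.2, 12.8], [12.3, 11.7], [13.3, 10.6], [14.2, 9.4], [14.9, 8.1], [15.6, 6.8], [16.1, 5.4], [16.5, 4.0]] [610.95821653 263.55206948]
```

Request:
drive_tool:
  plan:
    - {"x":1.9,"y":16.9,"z":0,"spin":-5,"grip":-1}
    - {"x":3.4,"y":16.7,"z":0,"spin":-5,"grip":-1}
    - {"x":4.8,"y":16.3,"z":0,"spin":-5,"grip":-1}
    - {"x":6.2,"y":15.8,"z":0,"spin":-5,"grip":-1}
    - {"x":7.6,"y":15.2,"z":0,"spin":-5,"grip":-1}

```text
time_s: 4.92
eef_pos: [478.6, 167.0, 117.4]
orientation: [3.141, 0.001, 2.623]
ft_force: [0.8, 0.3, -2.9]
finger_gap: 12.5
```

Request:
drive_tool:
  plan:
    - {"x":8.9,"y":14.5,"z":0,"spin":-5,"grip":-1}
    - {"x":10.1,"y":13.7,"z":0,"spin":-5,"grip":-1}
    - {"x":11.2,"y":12.8,"z":0,"spin":-5,"grip":-1}
    - {"x":12.3,"y":11.7,"z":0,"spin":-5,"grip":-1}
    - {"x":13.3,"y":10.6,"z":0,"spin":-5,"grip":-1}

```text
time_s: 5.55
eef_pos: [534.8, 230.5, 117.5]
orientation: [3.14, 0.0, 2.187]
ft_force: [0.6, 1.7, -2.4]
finger_gap: 12.8
```

Request:
drive_tool:
  plan:
    - {"x":14.2,"y":9.4,"z":0,"spin":-5,"grip":-1}
    - {"x":14.9,"y":8.1,"z":0,"spin":-5,"grip":-1}
    - {"x":15.6,"y":6.8,"z":0,"spin":-5,"grip":-1}
    - {"x":16.1,"y":5.4,"z":0,"spin":-5,"grip":-1}
    - {"x":0,"y":0,"z":0,"spin":0,"grip":-1}

```text
time_s: 6.18
eef_pos: [595.9, 259.6, 117.4]
orientation: [3.14, 0.0, 1.84]
ft_force: [0.9, 0.8, -1.8]
finger_gap: 12.6
```

```bash
python3 sm.py w3
```

```text
[595.1 259.4 117.1] [3.141 0.    1.842] [ 0.6  0.6 -2.1] 12.850721668428259
strap [317.52561732 213.20874578] 9193 ((585.5693359375, 291.9751281738281), (34.174842834472656, 71.0655746459961), 15.793437004089355) slope [0.0096 0.004 ] z at ctr 93.5
```

View pics/w3.png

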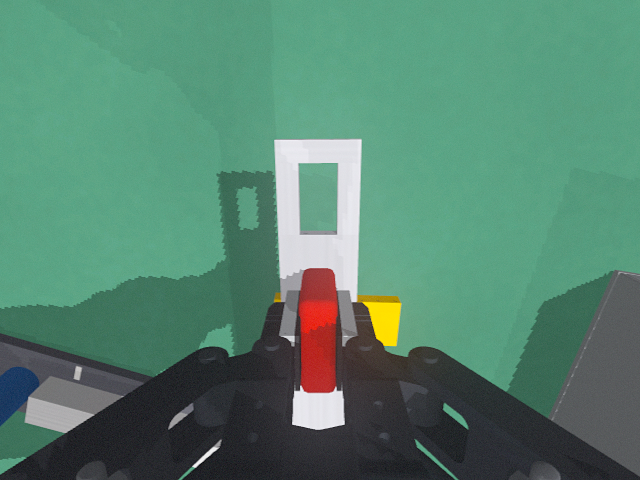

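Request:
drive_tool:
  plan:
    - {"x":9.8,"y":2.6,"z":0,"spin":-3,"grip":-1}
    - {"x":0,"y":0,"z":-6,"spin":0,"grip":-1}
    - {"x":0,"y":0,"z":-6,"spin":0,"grip":-1}
    - {"x":0,"y":0,"z":-4,"spin":0,"grip":-1}
    - {"x":0,"y":0,"z":0,"spin":0,"grip":-1}

```text
time_s: 6.85
eef_pos: [604.2, 261.9, 100.9]
orientation: [-3.141, 0.0, 1.789]
ft_force: [1.6, 0.6, -1.4]
finger_gap: 12.6
```

Request:
drive_tool:
  plan:
    - {"x":0,"y":0,"z":-2,"spin":0,"grip":-1}
    - {"x":0,"y":0,"z":0,"spin":0,"grip":-1}

```text
time_s: 7.1
eef_pos: [604.7, 262.1, 100.1]
orientation: [3.141, 0.0, 1.788]
ft_force: [-0.1, 1.3, 3.8]
finger_gap: 12.5
```

```bash
python3 sm.py w4
```

```text
[604.7 262.1 100.1] [3.141 0.    1.788] [0.4 0.3 4.1] 12.589311507985453
strap [317.39418349 216.85050738] 9559 ((595.9313354492188, 294.98126220703125), (34.19158172607422, 70.60071563720703), 13.046887397766113) slope [ 0.0069 -0.0026] z at ctr 76.1
```

Strap top is at 76.1, so it is down on the rest at about 73°. I release it.

Request:
drive_tool:
  plan:
    - {"x":0,"y":0,"z":0,"spin":0,"grip":0}
    - {"x":0,"y":0,"z":0,"spin":0,"grip":0}
    - {"x":0,"y":0,"z":0,"spin":0,"grip":0}
    - {"x":0,"y":0,"z":40,"spin":0,"grip":0}
    - {"x":0,"y":0,"z":60,"spin":0,"grip":0}

```text
time_s: 7.78
eef_pos: [602.6, 261.4, 197.1]
orientation: [-3.135, 0.0, 1.788]
ft_force: [0.5, 0.7, -0.8]
finger_gap: 42.6
```

Request:
drive_tool:
  plan:
    - {"x":-15,"y":-50,"z":50,"spin":10,"grip":0}
    - {"x":-15,"y":-50,"z":20,"spin":10,"grip":0}
    - {"x":-15,"y":-50,"z":0,"spin":10,"grip":0.3}
    - {"x":0,"y":-50,"z":0,"spin":10,"grip":0.5}
    - {"x":0,"y":0,"z":0,"spin":0,"grip":0.6}

```text
time_s: 8.4
eef_pos: [561.4, 65.7, 262.7]
orientation: [-3.141, 0.001, 2.483]
ft_force: [-0.2, 0.5, -0.4]
finger_gap: 68.5
```

```bash
python3 - <<'E'
from h import *
c=snap('wrist','w5.png');c=snap('top','t5.png');print(sense()['eef_pos'],sense()['orientation'])
E
```

```text
[561.45481393  68.57901971 262.52651168] [ 3.14123413e+00 -3.86374853e-04  2.48276594e+00]
```

View pics/w5.png

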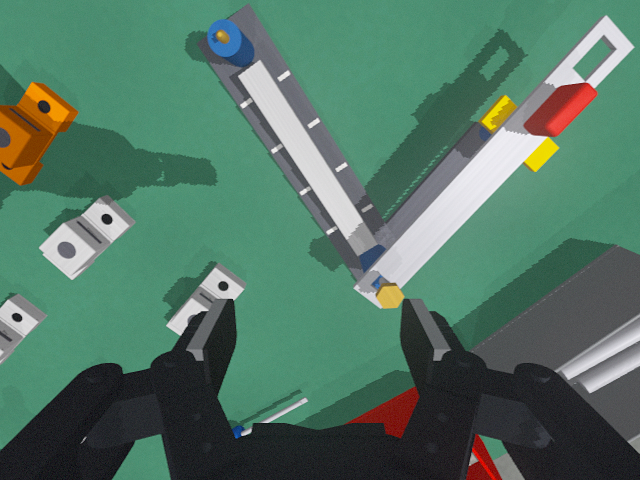

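View pics/t5.png

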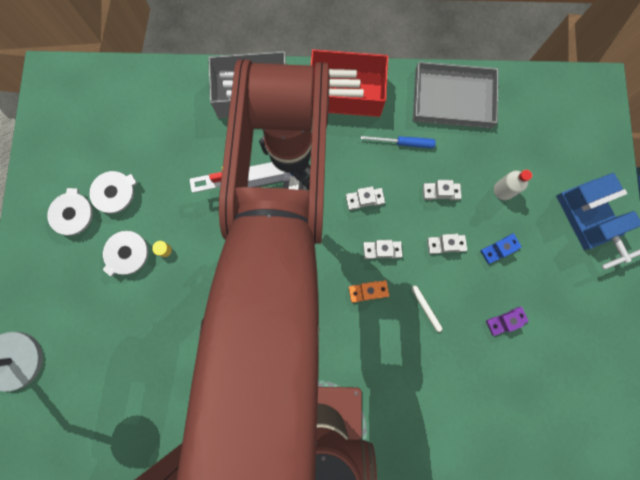

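The strap lies level on the rest and the rail is exposed, with its ends at (255,70) and (370,250) in the wrist view. I measure the rail, posts and caps.

```bash
python3 - <<'E'
from h import *
c=wload('w5.npz'); W=world(c)
H,S,V=cv2.split(cv2.cvtColor(c['color'],cv2.COLOR_RGB2HSV))
m=(W[...,2]>26)&(W[...,2]<36)&(S<60)&(V>110)
for ce,a,mm in blobs(m,800): print('rail',ce,a,cv2.minAreaRect(W[mm][:,:2].astype(np.float32)),np.nanmedian(W[mm][:,2]))
m=(W[...,2]>66)&(W[...,2]<75)&(H>95)&(H<130)&(S>90)
for ce,a,mm in blobs(m,50): print('stud post',ce,a,cv2.minEnclosingCircle(W[mm][:,:2].astype(np.float32)))
m=(W[...,2]>98)&(W[...,2]<107)&(H>12)&(H<32)&(S>90)
for ce,a,mm in blobs(m,50): print('bolt',ce,a,cv2.minEnclosingCircle(W[mm][:,:2].astype(np.float32)))
def caps(c,W,tag):
    H,S,V=cv2.split(cv2.cvtColor(c['color'],cv2.COLOR_RGB2HSV))
    m=(W[...,2]>41)&(W[...,2]<51)&(S<70)
    for ce,a,mm in blobs(m,100):
        r=cv2.minAreaRect(W[mm][:,:2].astype(np.float32)); print(tag,ce.round(),a,np.round(r[0],1),np.round(r[1],1),round(r[2],1), 'mean',np.nanmean(W[mm],0).round(1))
caps(c,W,'wrist')
c=dict(np.load('pics/t5.npz')); W=world(c)
caps(c,W,'top')
E
```

```text
rail [305.84958167 156.73044744] 5498 ((529.449462890625, 80.51130676269531), (24.230472564697266, 205.61683654785156), 85.48451232910156) 30.22124056020553
stud post [224.16800921  38.80782509] 869 ((407.7139892578125, 90.31910705566406), 13.103312492370605)
stud post [376.53571429 281.89285714] 56 ((648.7000732421875, 67.64982604980469), 6.733802795410156)
bolt [388.95472441 295.50393701] 508 ((650.5623779296875, 71.72080993652344), 11.799458503723145)
wrist [  4. 138.] 152 [ 340.6 -119.8] [ 9.7 16.5] 36.8 mean [ 340.  -120.2   46.6]
wrist [ 67. 249.] 1684 [ 444.2 -159.1] [40.3 41.5] 2.9 mean [ 444.3 -157.2   46.1]
wrist [567. 317.] 1351 [814.3 191.4] [  4.  184.5] 5.7 mean [814. 195.  46.]
wrist [187. 313.] 576 [ 570.9 -115.6] [21.6 40.5] 10.5 mean [ 568.2 -113.8   46. ]
wrist [612. 373.] 806 [911.7 206.6] [18.7 68.4] 2.5 mean [910.2 205.1  44.4]
wrist [618. 395.] 473 [940.8 197.7] [ 5.9 59.8] 6.5 mean [940.4 196.8  46. ]
top [342.  73.] 135 [921.5 -46.6] [70.7 18.7] 89.4 mean [921.4 -45.5  44.3]
top [445. 188.] 228 [ 603.8 -315.2] [41.  41.3] 88.6 mean [ 602.5 -315.1   45.4]
top [366. 195.] 237 [ 578.6 -111.4] [40.3 40.4] 12.2 mean [ 578.7 -111.5   45.3]
top [451. 242.] 254 [ 461.3 -323.5] [40.2 40.9] 5.6 mean [ 461.1 -323.2   45.4]
top [384. 248.] 247 [ 443.7 -157.1] [40.4 40.2] 3.8 mean [ 443.2 -156.4   45.3]
```

Carrier centre is (529.2,80.8) with yaw -4.4°, and the stud-bolt spacing of 243.5 mm matches the expected 244. The caps are A (578.6,-111.4, 12°), B (603,-315, -1.4°), C (461,-323, 5.6°) and D (443.7,-157, 3.4°). I start with cap A.

Request:
drive_tool:
  plan:
    - {"x":3.4,"y":-36,"z":-10,"spin":10,"grip":1}
    - {"x":3.4,"y":-36,"z":-20,"spin":10,"grip":1}
    - {"x":3.4,"y":-36,"z":-30,"spin":10,"grip":1}
    - {"x":3.4,"y":-36,"z":0,"spin":10,"grip":1}
    - {"x":3.4,"y":-36,"z":0,"spin":10,"grip":1}
  grip_force: 90

```text
time_s: 9.12
eef_pos: [578.7, -110.5, 201.5]
orientation: [3.14, -0.001, -2.918]
ft_force: [0.7, 0.1, 0.3]
finger_gap: 85.5
```

```bash
cat > cm.py <<'E'
from h import *
import sys
fn=sys.argv[1]
snap('wrist',fn+'.png'); c=wload(fn+'.npz'); W=world(c)
s=sense(); print('eef',s['eef_pos'].round(1),'yawdeg',np.degrees(s['orientation'][2]).round(1),s['ft_force'].round(1),round(s['finger_gap'],1))
H,S,V=cv2.split(cv2.cvtColor(c['color'],cv2.COLOR_RGB2HSV))
for lo,hi,t in [(41,51,'bench'),(59,69,'seated')]:
  m=(W[...,2]>lo)&(W[...,2]<hi)&(S<70)&(V>90)
  for ce,a,mm in blobs(m,300):
    r=cv2.minAreaRect(W[mm][:,:2].astype(np.float32)); print(t,ce.round(),a,np.round(r[0],1),np.round(r[1],1),round(r[2],1),'z',np.nanmedian(W[mm][:,2]).round(1))
E
python3 cm.py w6
```

```text
eef [ 579.2 -114.9  202.1] yawdeg -166.8 [-0.7 -2.4  0.1] 85.1
bench [44. 12.] 1588 [ 474.9 -325.3] [17.2 41.7] 7.1 z 46.1
bench [293.  27.] 3325 [ 446.5 -159.3] [36.7 40.1] 2.8 z 46.2
bench [ 52. 198.] 2843 [ 605.1 -318.1] [40.5 41.2] 0.9 z 46.2
bench [314. 224.] 2495 [ 580.3 -114.5] [40.2 39.9] 11.1 z 46.2
```

View pics/w6.png

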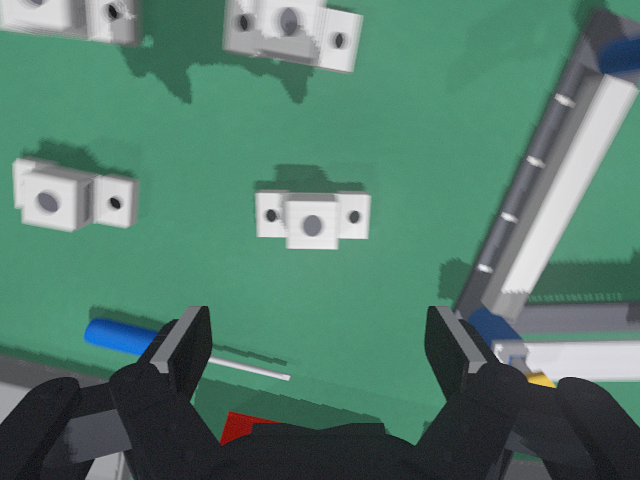

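Cap A sits centred between the jaws at (312,225), at (580,-114), so I descend and grip it.

Request:
drive_tool:
  plan:
    - {"x":1,"y":0,"z":-50,"spin":-1,"grip":1}
    - {"x":0,"y":0,"z":-50,"spin":0,"grip":1}
    - {"x":0,"y":0,"z":-40,"spin":0,"grip":1}
    - {"x":0,"y":0,"z":-20,"spin":0,"grip":1}
    - {"x":0,"y":0,"z":-8,"spin":0,"grip":1}

```text
time_s: 9.8
eef_pos: [579.4, -110.1, 33.6]
orientation: [3.141, -0.001, -2.942]
ft_force: [0.7, 0.3, 0.7]
finger_gap: 85.6
```

Request:
drive_tool:
  plan:
    - {"x":0,"y":0,"z":0,"spin":0,"grip":-1}
    - {"x":0,"y":0,"z":0,"spin":0,"grip":-1}
    - {"x":0,"y":0,"z":0,"spin":0,"grip":-1}
    - {"x":0,"y":0,"z":0,"spin":0,"grip":-1}
    - {"x":0,"y":0,"z":20,"spin":0,"grip":-1}

```text
time_s: 10.42
eef_pos: [577.8, -110.7, 53.7]
orientation: [3.14, -0.003, -2.942]
ft_force: [-0.9, 0.3, -4.0]
finger_gap: 38.5
```

Request:
drive_tool:
  plan:
    - {"x":0,"y":0,"z":50,"spin":0,"grip":-1}
    - {"x":4,"y":36,"z":50,"spin":-5,"grip":-1}
    - {"x":6,"y":50,"z":0,"spin":-5,"grip":-1}
    - {"x":6,"y":55,"z":0,"spin":-5.8,"grip":-1}
    - {"x":4.5,"y":45,"z":0,"spin":0,"grip":-1}

```text
time_s: 11.05
eef_pos: [599.6, 76.8, 155.6]
orientation: [3.141, 0.0, 3.065]
ft_force: [1.0, -0.3, -3.8]
finger_gap: 38.7
```

Request:
drive_tool:
  plan:
    - {"x":0,"y":0,"z":0,"spin":0,"grip":-1}

```text
time_s: 11.18
eef_pos: [599.4, 78.2, 155.2]
orientation: [3.141, -0.0, 3.07]
ft_force: [-0.9, -0.9, -3.2]
finger_gap: 38.5
```

```bash
python3 cm.py w7
```

```text
eef [599.5  76.3 155. ] yawdeg 175.8 [-0.4 -0.3 -3.3] 38.3
```

View pics/w7.png

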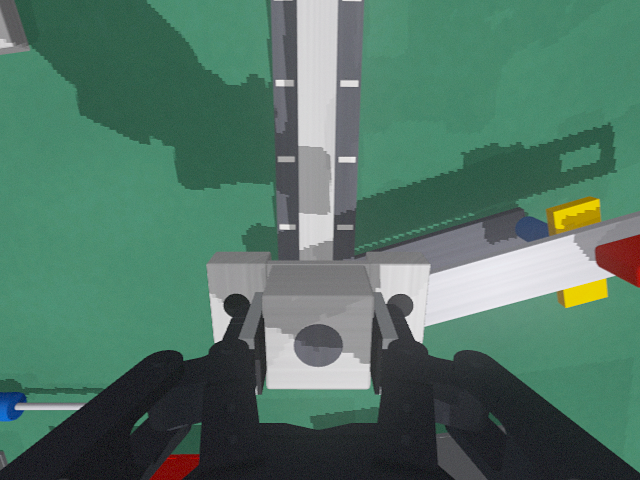

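The cap (columns 207–430) is centred on the rail at about column 317. Its right ear at (428,290) would pass very close to the strap edge, so I shift 9 mm towards the stud before descending.

Request:
drive_tool:
  plan:
    - {"x":-9,"y":0.5,"z":0,"spin":0,"grip":-1}
    - {"x":0,"y":0,"z":-35,"spin":0,"grip":-1}
    - {"x":0,"y":0,"z":-35,"spin":0,"grip":-1}
    - {"x":0,"y":0,"z":-20,"spin":0,"grip":-1}
    - {"x":0,"y":0,"z":-8,"spin":0,"grip":-1}

```text
time_s: 11.85
eef_pos: [590.0, 74.5, 55.4]
orientation: [-3.141, -0.002, 3.064]
ft_force: [-1.0, 0.1, -3.1]
finger_gap: 38.2
```

Request:
drive_tool:
  plan:
    - {"x":0,"y":0,"z":-3,"spin":0,"grip":-1}
    - {"x":0,"y":0,"z":-2,"spin":0,"grip":-1}
    - {"x":0,"y":0,"z":0,"spin":0,"grip":-1}

```text
time_s: 12.22
eef_pos: [591.4, 74.8, 54.8]
orientation: [-3.141, 0.0, 3.066]
ft_force: [-9.4, -2.4, 11.0]
finger_gap: 38.4
```

```bash
python3 cm.py w8; python3 -c "
from h import *
snap('scene','s8.png');c=dict(np.load('pics/s8.npz'))
cv2.imwrite('pics/s8c.png',cv2.resize(cv2.cvtColor(c['color'][200:340,230:400],cv2.COLOR_RGB2BGR),None,fx=4,fy=4,interpolation=cv2.INTER_CUBIC))"
```

```text
eef [591.4  74.8  54.8] yawdeg 175.7 [-10.7  -2.   11.2] 38.7
bench [318. 275.] 1006 [570.8  74.5] [39.7  2. ] 86.2 z 46.2
seated [319. 338.] 10081 [590.6  76.6] [48.1 41.1] 86.1 z 64.2
```

View pics/w8.png

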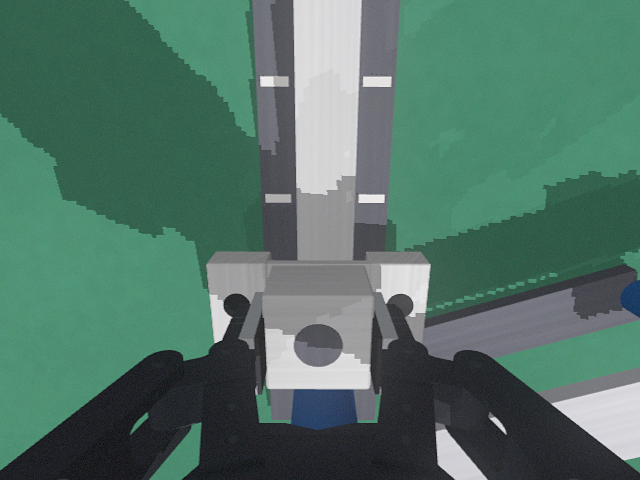

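View pics/s8c.png

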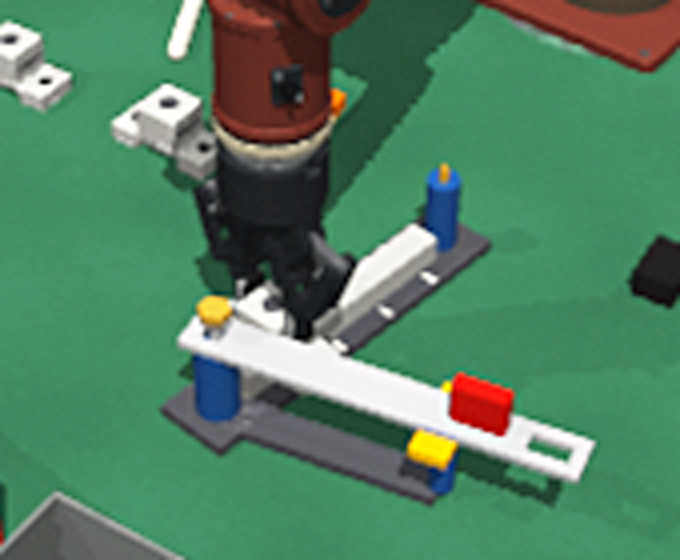

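The cap top reads 64.2, so it is fully seated. I release partway and rise.

Request:
drive_tool:
  plan:
    - {"x":0,"y":0,"z":1,"spin":0,"grip":0.3}
    - {"x":0,"y":0,"z":0,"spin":0,"grip":0.4}
    - {"x":0,"y":0,"z":0,"spin":0,"grip":0.4}
    - {"x":0,"y":0,"z":40,"spin":0,"grip":0.4}
    - {"x":0,"y":0,"z":55,"spin":0,"grip":0.4}

```text
time_s: 12.95
eef_pos: [589.5, 75.4, 146.5]
orientation: [-3.141, -0.004, 3.065]
ft_force: [-0.1, -0.2, 1.2]
finger_gap: 59.5
```

```bash
python3 cm.py w9
```

```text
eef [594.9  75.5 156.7] yawdeg 175.6 [5.6 1.  5.5] 59.6
seated [317. 257.] 4195 [590.8  73.1] [40.1 40.5] 85.7 z 64.2
```

View pics/w9.png

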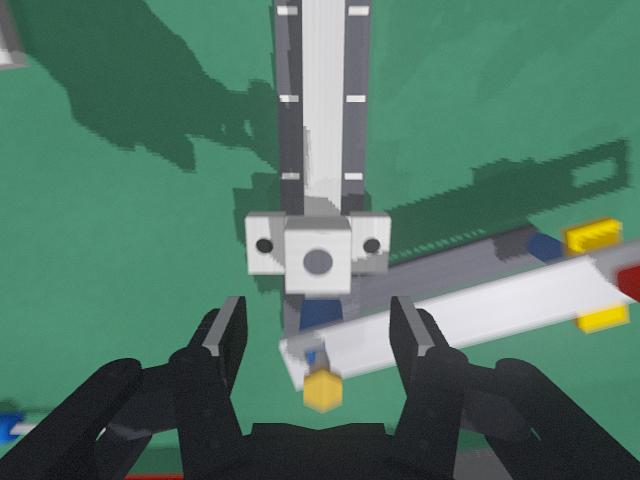

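Cap A sits square on the rail at (317,257). Next is cap D.

Request:
drive_tool:
  plan:
    - {"x":-20,"y":-20,"z":40,"spin":4,"grip":0.6}
    - {"x":-35,"y":-50,"z":10,"spin":4,"grip":1}
    - {"x":-35,"y":-50,"z":0,"spin":0,"grip":1}
    - {"x":-30,"y":-50,"z":0,"spin":0,"grip":1}
    - {"x":-26,"y":-50,"z":0,"spin":0,"grip":1}

```text
time_s: 13.62
eef_pos: [444.1, -146.0, 197.8]
orientation: [-3.141, 0.001, -3.078]
ft_force: [1.3, -1.2, -0.1]
finger_gap: 85.5
```

Request:
drive_tool:
  plan:
    - {"x":0,"y":-12,"z":0,"spin":0,"grip":1}
    - {"x":0,"y":0,"z":0,"spin":0,"grip":1}

```text
time_s: 13.88
eef_pos: [445.4, -157.2, 197.7]
orientation: [-3.142, 0.001, -3.08]
ft_force: [0.1, 0.5, 0.5]
finger_gap: 85.5
```

```bash
python3 cm.py w10
```

```text
eef [ 445.5 -156.3  197.6] yawdeg -176.4 [-0.3  0.4  0.4] 85.5
bench [379.  78.] 525 [ 337.5 -122.8] [16.8 16.2] 4.3 z 46.5
bench [317. 222.] 2553 [ 444.2 -159.3] [40.  39.7] 2.7 z 46.2
bench [105. 232.] 2635 [ 462.8 -326.8] [40.5 41.4] 5.3 z 46.2
bench [561. 376.] 316 [572.   71.7] [15.3 43. ] 15.6 z 45.0
```

Request:
drive_tool:
  plan:
    - {"x":-1,"y":-1,"z":-50,"spin":0,"grip":1}
    - {"x":0,"y":0,"z":-50,"spin":0,"grip":1}
    - {"x":0,"y":0,"z":-36,"spin":0,"grip":1}
    - {"x":0,"y":0,"z":-20,"spin":0,"grip":1}
    - {"x":0,"y":0,"z":-8,"spin":0,"grip":1}

```text
time_s: 14.55
eef_pos: [443.7, -155.7, 32.0]
orientation: [3.14, -0.002, -3.076]
ft_force: [0.3, -0.2, -0.2]
finger_gap: 85.1
```

Request:
drive_tool:
  plan:
    - {"x":0,"y":0,"z":0,"spin":0,"grip":-1}
    - {"x":0,"y":0,"z":0,"spin":0,"grip":-1}
    - {"x":0,"y":0,"z":0,"spin":0,"grip":-1}
    - {"x":0,"y":0,"z":0,"spin":0,"grip":-1}
    - {"x":0,"y":0,"z":20,"spin":0,"grip":-1}

```text
time_s: 15.18
eef_pos: [442.6, -157.0, 52.7]
orientation: [3.14, -0.003, -3.078]
ft_force: [-0.7, -0.4, -2.3]
finger_gap: 38.5
```

Request:
drive_tool:
  plan:
    - {"x":0,"y":0,"z":50,"spin":0,"grip":-1}
    - {"x":14,"y":36,"z":50,"spin":-4,"grip":-1}
    - {"x":27,"y":50,"z":0,"spin":-4,"grip":-1}
    - {"x":27,"y":55,"z":0,"spin":0,"grip":-1}
    - {"x":20,"y":50,"z":0,"spin":0,"grip":-1}

```text
time_s: 15.8
eef_pos: [532.4, 34.7, 153.2]
orientation: [-3.142, 0.001, 3.065]
ft_force: [0.4, -0.2, -2.1]
finger_gap: 38.8
```

Request:
drive_tool:
  plan:
    - {"x":11,"y":46,"z":0,"spin":0,"grip":-1}
    - {"x":0,"y":0,"z":0,"spin":0,"grip":-1}
    - {"x":0,"y":0,"z":0,"spin":0,"grip":-1}

```text
time_s: 16.18
eef_pos: [542.2, 78.7, 152.5]
orientation: [-3.141, -0.001, 3.066]
ft_force: [-0.4, 0.1, -2.7]
finger_gap: 38.5
```

```bash
python3 cm.py w11
```

```text
eef [542.3  78.2 152.6] yawdeg 175.6 [-0.4 -0.7 -2. ] 38.7
```

View pics/w11.png

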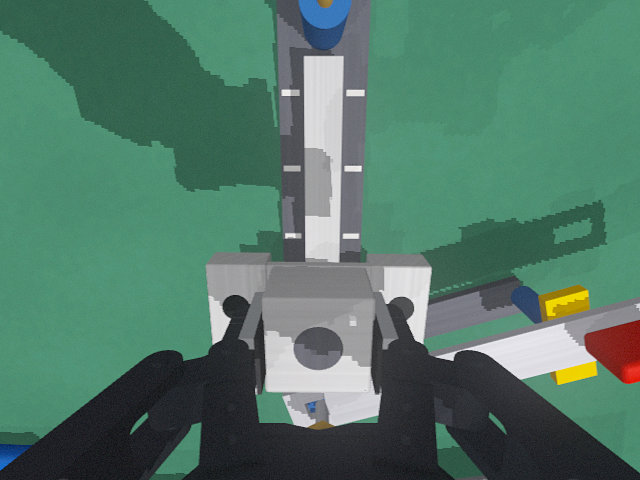

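Request:
drive_tool:
  plan:
    - {"x":0,"y":1.5,"z":-35,"spin":0,"grip":-1}
    - {"x":0,"y":0,"z":-35,"spin":0,"grip":-1}
    - {"x":0,"y":0,"z":-20,"spin":0,"grip":-1}
    - {"x":0,"y":0,"z":-7,"spin":0,"grip":-1}
    - {"x":0,"y":0,"z":-3,"spin":0,"grip":-1}

```text
time_s: 16.85
eef_pos: [543.1, 79.6, 53.2]
orientation: [-3.142, 0.0, 3.064]
ft_force: [-0.1, 0.2, -1.8]
finger_gap: 38.7
```

```bash
python3 cm.py w12
```

```text
eef [543.3  79.8  53.4] yawdeg 175.6 [ 0.3  0.1 -2.1] 38.7
bench [318. 277.] 1041 [522.7  79.6] [39.3  1.5] 85.1 z 46.2
seated [319. 341.] 10618 [542.7  81.7] [47.6 41.6] 85.1 z 64.3
seated [316. 414.] 2275 [574.9  74.4] [40.1 10.4] 86.7 z 63.7
```

Request:
drive_tool:
  plan:
    - {"x":0,"y":0,"z":-2,"spin":0,"grip":-1}
    - {"x":0,"y":0,"z":0,"spin":0,"grip":0.4}
    - {"x":0,"y":0,"z":0,"spin":0,"grip":0.4}
    - {"x":0,"y":0,"z":0,"spin":0,"grip":0.4}
    - {"x":0,"y":0,"z":40,"spin":0,"grip":0.4}

```text
time_s: 17.52
eef_pos: [539.8, 80.5, 88.1]
orientation: [-3.141, -0.007, 3.066]
ft_force: [0.7, 0.3, 0.2]
finger_gap: 59.7
```

Request:
drive_tool:
  plan:
    - {"x":0,"y":0,"z":55,"spin":0,"grip":0.4}
    - {"x":0,"y":0,"z":0,"spin":0,"grip":0.4}

```text
time_s: 17.77
eef_pos: [546.7, 80.6, 151.6]
orientation: [3.141, 0.01, 3.066]
ft_force: [0.3, -0.4, 0.0]
finger_gap: 59.9
```

```bash
python3 cm.py w13
```

```text
eef [544.9  80.6 148.8] yawdeg 175.6 [-1.   0.  -0.1] 59.4
seated [316. 245.] 4081 [543.1  78.4] [40.  40.5] 84.0 z 64.2
seated [314. 314.] 3464 [590.7  73.1] [40.  41.2] 85.7 z 64.1
```

View pics/w13.png

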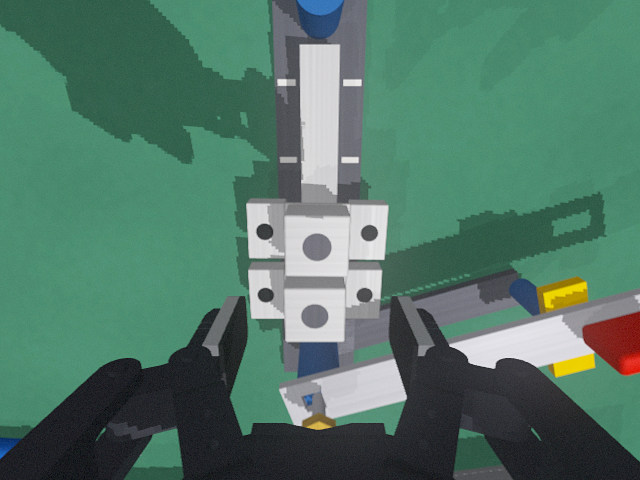

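Two caps are seated, both with tops at 64.2. Now cap B.

Request:
drive_tool:
  plan:
    - {"x":5,"y":-36,"z":40,"spin":4,"grip":0.6}
    - {"x":8,"y":-50,"z":10,"spin":0,"grip":1}
    - {"x":8,"y":-55,"z":0,"spin":0,"grip":1}
    - {"x":8,"y":-55,"z":0,"spin":0,"grip":1}
    - {"x":8,"y":-55,"z":0,"spin":0,"grip":1}

```text
time_s: 18.45
eef_pos: [579.1, -171.9, 194.2]
orientation: [3.14, -0.002, 3.135]
ft_force: [0.5, 0.6, -0.2]
finger_gap: 85.8
```

Request:
drive_tool:
  plan:
    - {"x":8,"y":-55,"z":0,"spin":0,"grip":1}
    - {"x":8,"y":-55,"z":0,"spin":0,"grip":1}
    - {"x":7,"y":-35,"z":0,"spin":0,"grip":1}
    - {"x":0,"y":0,"z":0,"spin":0,"grip":1}
    - {"x":0,"y":0,"z":0,"spin":0,"grip":1}

```text
time_s: 19.08
eef_pos: [602.1, -314.6, 194.2]
orientation: [3.14, -0.002, 3.135]
ft_force: [-0.5, 1.4, 0.2]
finger_gap: 85.4
```

```bash
python3 cm.py w14
```

```text
eef [ 602.4 -314.1  194.7] yawdeg 179.7 [-0.2 -0.1  0.2] 85.0
bench [300.  28.] 3503 [ 465.4 -326.5] [35.5 40.1] 5.4 z 46.2
bench [315. 229.] 2572 [ 605.1 -318.4] [40.  39.5] 0.5 z 46.2
bench [123. 229.] 496 [ 606.9 -471.7] [54.9 24.2] 28.7 z 46.1
seated [110. 237.] 599 [ 606.7 -472.7] [55.4 25.8] 30.9 z 64.0
```

View pics/w14.png

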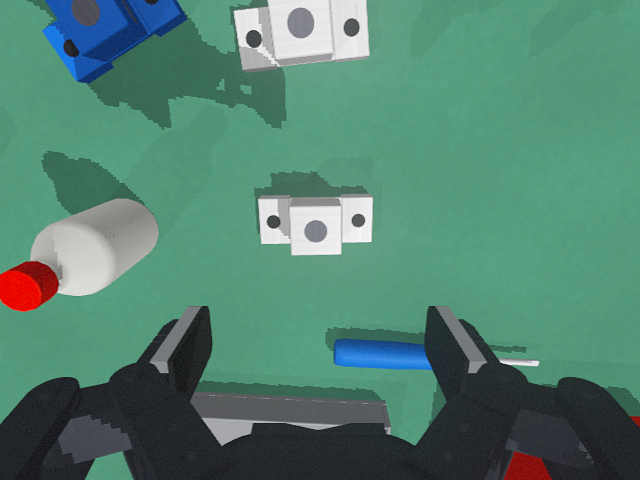

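Cap B is centred at (316,230), so I grip it.

Request:
drive_tool:
  plan:
    - {"x":1,"y":-1,"z":-50,"spin":0,"grip":1}
    - {"x":0,"y":0,"z":-50,"spin":0,"grip":1}
    - {"x":0,"y":0,"z":-34,"spin":0,"grip":1}
    - {"x":0,"y":0,"z":-20,"spin":0,"grip":1}
    - {"x":0,"y":0,"z":-7,"spin":0,"grip":1}

```text
time_s: 19.75
eef_pos: [603.6, -315.3, 34.0]
orientation: [3.141, -0.001, 3.136]
ft_force: [0.1, 0.5, 0.4]
finger_gap: 85.4
```

Request:
drive_tool:
  plan:
    - {"x":0,"y":0,"z":0,"spin":0,"grip":-1}
    - {"x":0,"y":0,"z":0,"spin":0,"grip":-1}
    - {"x":0,"y":0,"z":0,"spin":0,"grip":-1}
    - {"x":0,"y":0,"z":0,"spin":0,"grip":-1}
    - {"x":0,"y":0,"z":20,"spin":0,"grip":-1}

```text
time_s: 20.38
eef_pos: [602.3, -315.6, 53.7]
orientation: [3.139, -0.004, 3.135]
ft_force: [0.6, -0.1, -3.0]
finger_gap: 38.5
```

Request:
drive_tool:
  plan:
    - {"x":0,"y":0,"z":50,"spin":0,"grip":-1}
    - {"x":0,"y":0,"z":50,"spin":0,"grip":-1}
    - {"x":-11,"y":36,"z":0,"spin":-4,"grip":-1}
    - {"x":-14,"y":50,"z":0,"spin":0,"grip":-1}
    - {"x":-14,"y":55,"z":0,"spin":0,"grip":-1}

```text
time_s: 21.0
eef_pos: [564.0, -174.5, 155.8]
orientation: [3.142, 0.0, 3.064]
ft_force: [0.7, 0.2, -1.9]
finger_gap: 38.3
```

Request:
drive_tool:
  plan:
    - {"x":-14,"y":55,"z":0,"spin":0,"grip":-1}
    - {"x":-14,"y":55,"z":0,"spin":0,"grip":-1}
    - {"x":-14,"y":55,"z":0,"spin":0,"grip":-1}
    - {"x":-14,"y":50,"z":0,"spin":0,"grip":-1}
    - {"x":-13,"y":42,"z":0,"spin":0,"grip":-1}

```text
time_s: 21.62
eef_pos: [494.9, 83.3, 155.8]
orientation: [3.141, 0.0, 3.066]
ft_force: [1.5, 0.2, -3.3]
finger_gap: 38.7
```

Request:
drive_tool:
  plan:
    - {"x":0,"y":0,"z":0,"spin":0,"grip":-1}
    - {"x":0,"y":0,"z":0,"spin":0,"grip":-1}

```text
time_s: 21.88
eef_pos: [495.9, 81.3, 155.6]
orientation: [-3.141, 0.001, 3.066]
ft_force: [-0.4, 0.1, -2.9]
finger_gap: 38.6
```

```bash
python3 cm.py w15
```

```text
eef [496.1  80.8 155.5] yawdeg 175.6 [ 0.2 -0.5 -3.3] 38.4
seated [319. 396.] 609 [605.9  71.7] [39.6 11.1] 86.7 z 64.2
```

View pics/w15.png

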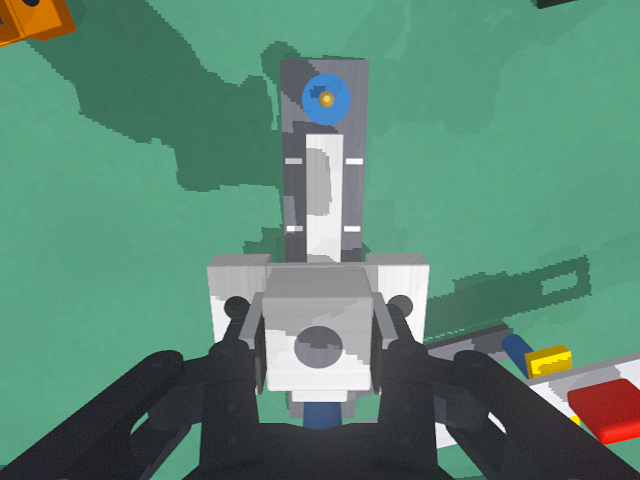

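Request:
drive_tool:
  plan:
    - {"x":0,"y":2,"z":-35,"spin":0,"grip":-1}
    - {"x":0,"y":0,"z":-35,"spin":0,"grip":-1}
    - {"x":0,"y":0,"z":-20,"spin":0,"grip":-1}
    - {"x":0,"y":0,"z":-8,"spin":0,"grip":-1}
    - {"x":0,"y":0,"z":-4,"spin":0,"grip":-1}

```text
time_s: 22.55
eef_pos: [495.4, 82.3, 55.1]
orientation: [-3.14, -0.004, 3.065]
ft_force: [-23.1, -3.5, 43.1]
finger_gap: 38.4
```

```bash
python3 cm.py w16
```

```text
eef [495.6  82.3  55.2] yawdeg 175.6 [-9.8 -2.1 11.2] 38.7
bench [317. 277.] 1003 [475.9  81.8] [39.6  1.8] 86.2 z 46.3
seated [317. 340.] 10800 [495.3  77.9] [46.3 41.2] 85.8 z 64.2
seated [321. 412.] 2628 [528.3  79.8] [40.  12.3] 84.8 z 63.8
```

Cap B is seated, with its top at 64.2 and contact felt. I release it.

Request:
drive_tool:
  plan:
    - {"x":0,"y":0,"z":1,"spin":0,"grip":0.3}
    - {"x":0,"y":0,"z":0,"spin":0,"grip":0.4}
    - {"x":0,"y":0,"z":0,"spin":0,"grip":0.4}
    - {"x":0,"y":0,"z":40,"spin":0,"grip":0.4}
    - {"x":0,"y":0,"z":55,"spin":0,"grip":0.4}

```text
time_s: 23.22
eef_pos: [494.4, 83.4, 148.4]
orientation: [-3.141, -0.004, 3.065]
ft_force: [0.1, -0.4, 0.3]
finger_gap: 59.7
```

Request:
drive_tool:
  plan:
    - {"x":0,"y":0,"z":0,"spin":0,"grip":0.4}
    - {"x":0,"y":0,"z":0,"spin":0,"grip":0.4}

```text
time_s: 23.48
eef_pos: [495.7, 83.5, 148.8]
orientation: [3.142, 0.0, 3.065]
ft_force: [-0.1, -0.1, -0.2]
finger_gap: 59.8
```

```bash
python3 cm.py w17
```

```text
eef [495.   83.5 147.8] yawdeg 175.6 [-1.4 -0.4 -0.7] 59.6
seated [316. 254.] 4107 [496.4  80.5] [40.  40.5] 86.0 z 64.2
seated [318. 322.] 3504 [543.   78.3] [39.9 40.6] 85.3 z 64.2
seated [316. 382.] 2980 [590.1  73.1] [40.  40.5] 85.7 z 64.2
```

Request:
drive_tool:
  plan:
    - {"x":-4,"y":-36,"z":40,"spin":5,"grip":0.6}
    - {"x":-4,"y":-50,"z":10,"spin":4.8,"grip":1}
    - {"x":-5,"y":-55,"z":0,"spin":0,"grip":1}
    - {"x":-5,"y":-55,"z":0,"spin":0,"grip":1}
    - {"x":-5,"y":-55,"z":0,"spin":0,"grip":1}

```text
time_s: 24.15
eef_pos: [471.5, -168.7, 197.1]
orientation: [3.14, -0.002, -3.047]
ft_force: [0.7, 0.5, -0.1]
finger_gap: 85.7
```

Request:
drive_tool:
  plan:
    - {"x":-5,"y":-55,"z":0,"spin":0,"grip":1}
    - {"x":-5,"y":-55,"z":0,"spin":0,"grip":1}
    - {"x":0,"y":-46,"z":0,"spin":0,"grip":1}
    - {"x":0,"y":0,"z":0,"spin":0,"grip":1}
    - {"x":0,"y":0,"z":0,"spin":0,"grip":1}

```text
time_s: 24.78
eef_pos: [462.0, -322.5, 197.0]
orientation: [3.138, -0.002, -3.047]
ft_force: [-0.3, 0.6, 0.0]
finger_gap: 85.7
```

```bash
python3 cm.py w18
```

```text
eef [ 462.4 -322.1  197.5] yawdeg -174.5 [ 0.3 -0.7 -0. ] 85.2
bench [624.  79.] 541 [ 337.1 -123.1] [17.5 17.4] 37.5 z 46.4
bench [132. 200.] 394 [ 454.7 -465.5] [17.1 16.5] 1.5 z 46.6
bench [314. 225.] 2570 [ 462.8 -326.8] [40.3 40.1] 5.6 z 46.2
bench [122. 350.] 313 [ 590.5 -486.8] [ 9.  38.9] 0.3 z 46.1
seated [107. 362.] 306 [ 590.1 -489.1] [ 8.  36.4] 5.7 z 63.7
```

View pics/w18.png

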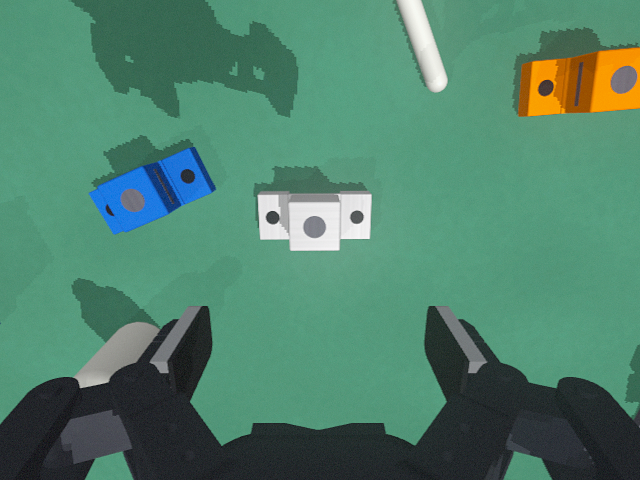

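Request:
drive_tool:
  plan:
    - {"x":0,"y":-1,"z":-50,"spin":0,"grip":1}
    - {"x":0,"y":0,"z":-50,"spin":0,"grip":1}
    - {"x":0,"y":0,"z":-36,"spin":0,"grip":1}
    - {"x":0,"y":0,"z":-20,"spin":0,"grip":1}
    - {"x":0,"y":0,"z":-7,"spin":0,"grip":1}

```text
time_s: 25.45
eef_pos: [462.7, -323.3, 35.1]
orientation: [3.14, -0.001, -3.045]
ft_force: [0.7, 0.1, -0.1]
finger_gap: 85.3
```

Request:
drive_tool:
  plan:
    - {"x":0,"y":0,"z":0,"spin":0,"grip":-1}
    - {"x":0,"y":0,"z":0,"spin":0,"grip":-1}
    - {"x":0,"y":0,"z":0,"spin":0,"grip":-1}
    - {"x":0,"y":0,"z":0,"spin":0,"grip":-1}
    - {"x":0,"y":0,"z":20,"spin":0,"grip":-1}

```text
time_s: 26.08
eef_pos: [461.6, -323.5, 55.4]
orientation: [3.139, -0.002, -3.047]
ft_force: [0.2, 0.4, -3.0]
finger_gap: 38.4
```

Request:
drive_tool:
  plan:
    - {"x":0,"y":0,"z":50,"spin":0,"grip":-1}
    - {"x":0,"y":0,"z":50,"spin":0,"grip":-1}
    - {"x":-2,"y":36,"z":0,"spin":-5,"grip":-1}
    - {"x":-2,"y":50,"z":0,"spin":-4.8,"grip":-1}
    - {"x":-2,"y":55,"z":0,"spin":0,"grip":-1}

```text
time_s: 26.7
eef_pos: [456.5, -182.5, 157.1]
orientation: [-3.141, 0.001, 3.063]
ft_force: [0.9, 0.2, -2.5]
finger_gap: 38.7
```

Request:
drive_tool:
  plan:
    - {"x":-2,"y":55,"z":0,"spin":0,"grip":-1}
    - {"x":-2,"y":55,"z":0,"spin":0,"grip":-1}
    - {"x":-2,"y":55,"z":0,"spin":0,"grip":-1}
    - {"x":-2,"y":55,"z":0,"spin":0,"grip":-1}
    - {"x":0,"y":47,"z":0,"spin":0,"grip":-1}

```text
time_s: 27.32
eef_pos: [448.3, 85.4, 157.1]
orientation: [3.141, 0.001, 3.066]
ft_force: [0.6, -0.4, -2.7]
finger_gap: 38.4
```

Request:
drive_tool:
  plan:
    - {"x":0,"y":0,"z":0,"spin":0,"grip":-1}
    - {"x":0,"y":0,"z":0,"spin":0,"grip":-1}

```text
time_s: 27.58
eef_pos: [448.8, 83.3, 156.6]
orientation: [-3.141, 0.0, 3.066]
ft_force: [0.6, 0.3, -3.1]
finger_gap: 38.3
```

```bash
python3 cm.py w19
```

```text
eef [448.9  82.8 156.4] yawdeg 175.6 [ 0.1 -0.7 -2. ] 38.0
seated [314. 409.] 1816 [569.2  70.5] [43.8 43. ] 15.8 z 64.2
```

View pics/w19.png

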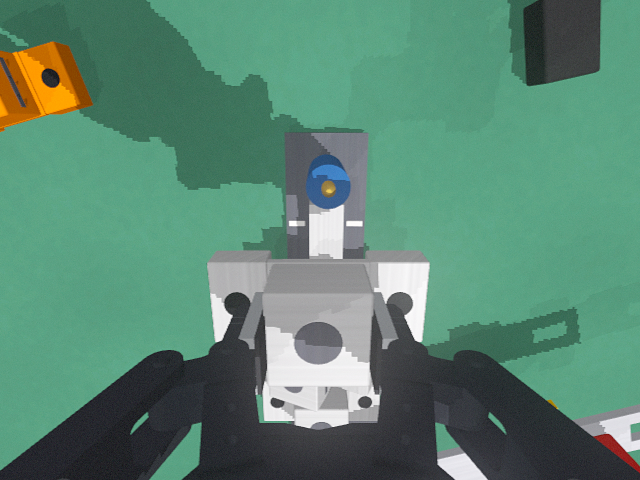

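```bash
python3 -c "
from h import *
c=dict(np.load('pics/w19.npz'))
cv2.imwrite('pics/w19c.png',cv2.resize(cv2.cvtColor(c['color'][370:460,220:460],cv2.COLOR_RGB2BGR),None,fx=3.3,fy=3.3,interpolation=cv2.INTER_CUBIC))
snap('scene','s19.png');c=dict(np.load('pics/s19.npz'))
cv2.imwrite('pics/s19c.png',cv2.resize(cv2.cvtColor(c['color'][200:340,230:400],cv2.COLOR_RGB2BGR),None,fx=4,fy=4,interpolation=cv2.INTER_CUBIC))"
```

```text
(no output)
```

View pics/w19c.png

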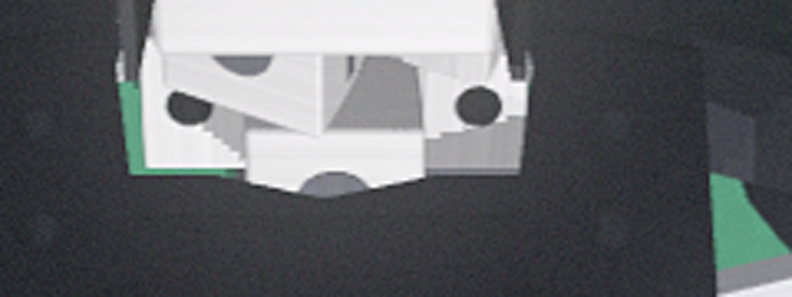

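View pics/s19c.png

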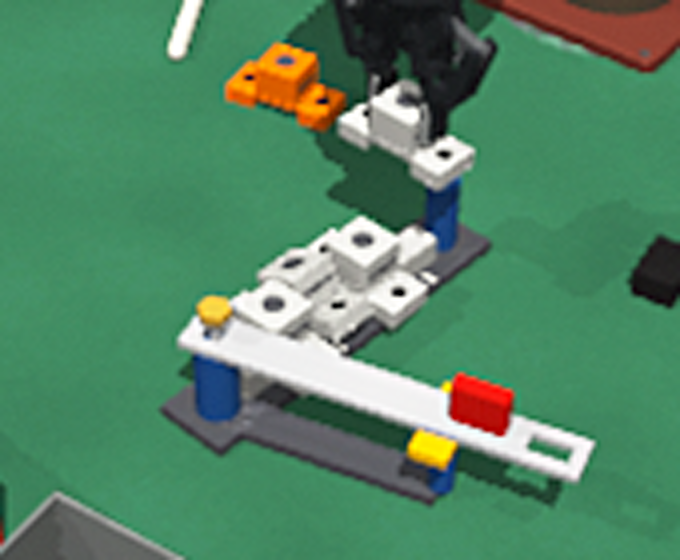

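The middle cap on the rail has been knocked and now lies tilted between its neighbours. I back away with the held cap to get a clear view.

Request:
drive_tool:
  plan:
    - {"x":-40,"y":-20,"z":50,"spin":0,"grip":-1}
    - {"x":-40,"y":-50,"z":40,"spin":0,"grip":-1}
    - {"x":0,"y":-60,"z":0,"spin":0,"grip":-1}
    - {"x":0,"y":0,"z":0,"spin":0,"grip":-1}
    - {"x":0,"y":0,"z":0,"spin":0,"grip":-1}

```text
time_s: 28.3
eef_pos: [378.1, -37.4, 235.5]
orientation: [3.141, -0.0, 3.062]
ft_force: [-0.0, -0.3, -3.1]
finger_gap: 38.4
```

```bash
python3 cm.py w20; python3 -c "
from h import *
snap('top','t20.png');c=dict(np.load('pics/t20.npz'))
cv2.imwrite('pics/t20c.png',cv2.resize(cv2.cvtColor(c['color'][140:300,210:410],cv2.COLOR_RGB2BGR),None,fx=3.7,fy=3.7,interpolation=cv2.INTER_CUBIC))"
```

```text
eef [378.2 -36.5 235.3] yawdeg 175.6 [-0.6  0.6 -2.4] 38.5
bench [215. 174.] 323 [ 337.4 -122.8] [16.5 16.3] 84.1 z 46.5
bench [444. 311.] 325 [485.6  71.1] [27.5 54.8] 40.9 z 46.4
seated [456. 330.] 1771 [496.  80.] [40.4 40.9] 87.3 z 64.1
```

View pics/w20.png

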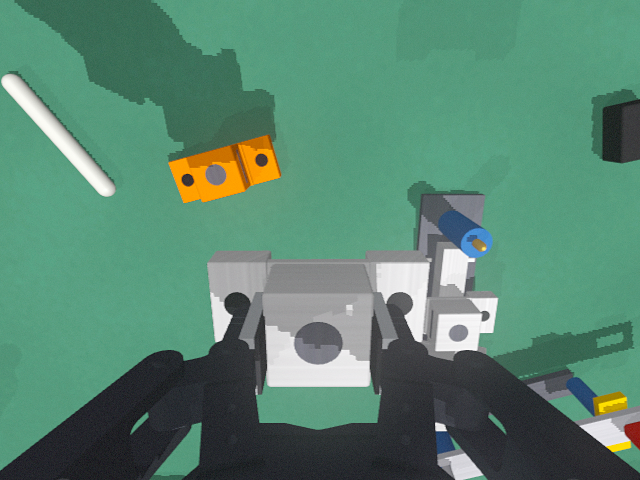

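View pics/t20c.png

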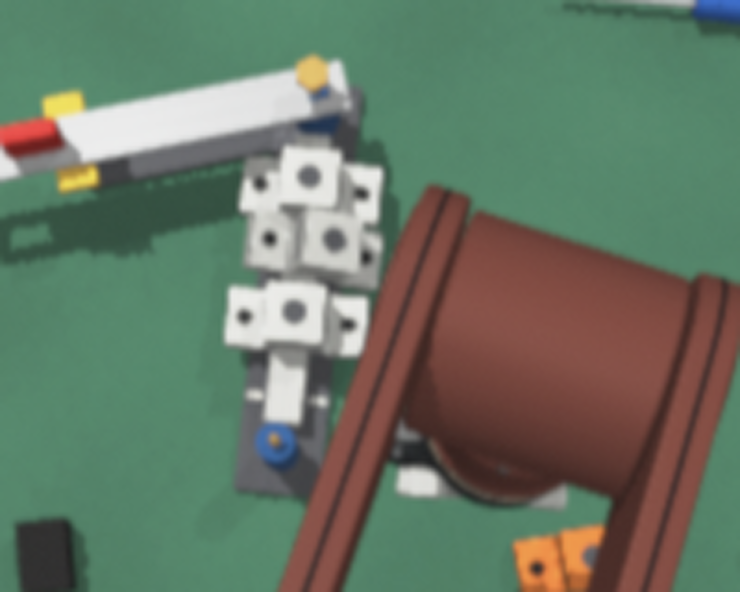

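The outer caps are unmoved and the third station's cap is still at (496,80). The middle cap is tipped sideways towards -y. I place the held cap at station 3 first.

Request:
drive_tool:
  plan:
    - {"x":0,"y":60,"z":0,"spin":0,"grip":-1}
    - {"x":20,"y":40,"z":0,"spin":0,"grip":-1}
    - {"x":49,"y":22,"z":-40,"spin":0,"grip":-1}
    - {"x":0,"y":0,"z":-50,"spin":0,"grip":-1}
    - {"x":0,"y":0,"z":0,"spin":0,"grip":-1}

```text
time_s: 29.02
eef_pos: [440.0, 85.7, 143.6]
orientation: [-3.141, -0.012, 3.069]
ft_force: [-1.2, -0.1, -2.3]
finger_gap: 38.3
```

```bash
python3 cm.py w21
```

```text
eef [442.1  85.2 146.6] yawdeg 175.8 [ 0.9 -0.3 -1.4] 38.8
bench [340. 404.] 927 [558.2  92.5] [24.7 32.9] 84.6 z 46.6
seated [299. 406.] 1538 [546.4  62.7] [31.1 39.4] 86.0 z 64.5
```

View pics/w21.png

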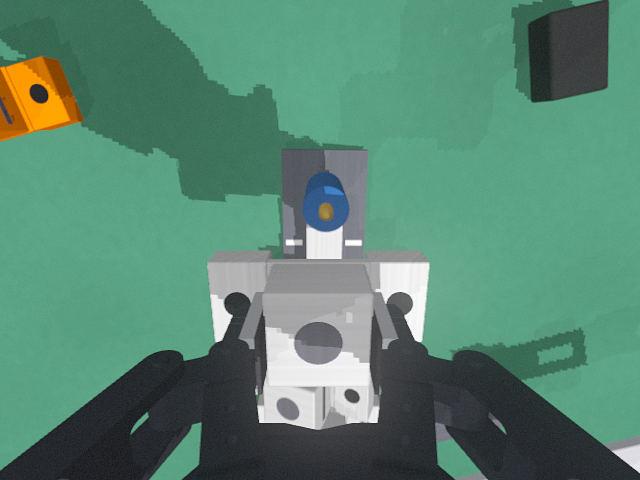

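Request:
drive_tool:
  plan:
    - {"x":0,"y":0,"z":0,"spin":0,"grip":-1}
    - {"x":0,"y":0,"z":0,"spin":0,"grip":-1}

```text
time_s: 29.32
eef_pos: [445.6, 84.0, 150.8]
orientation: [3.141, 0.004, 3.065]
ft_force: [0.1, -0.7, -1.6]
finger_gap: 38.4
```

Request:
drive_tool:
  plan:
    - {"x":2,"y":1.5,"z":-35,"spin":0,"grip":-1}
    - {"x":0,"y":0,"z":-30,"spin":0,"grip":-1}
    - {"x":0,"y":0,"z":-20,"spin":0,"grip":-1}
    - {"x":0,"y":0,"z":-7,"spin":0,"grip":-1}
    - {"x":0,"y":0,"z":-3,"spin":0,"grip":-1}

```text
time_s: 29.95
eef_pos: [446.5, 85.3, 55.8]
orientation: [-3.141, -0.001, 3.065]
ft_force: [-18.3, -2.0, 34.8]
finger_gap: 38.2
```

```bash
python3 cm.py w22
```

```text
eef [446.6  85.3  55.9] yawdeg 175.6 [-8.  -1.6  9.6] 38.5
bench [283. 273.] 311 [424.8  72.3] [13.6  1.6] 85.2 z 46.6
seated [318. 335.] 11020 [445.6  84.6] [53.8 41.2] 85.8 z 64.2
seated [320. 413.] 2321 [480.6  81.6] [40.  11.2] 86.0 z 63.7
```

Cap C is seated. I release it and rise to look at the knocked cap from straight above.

Request:
drive_tool:
  plan:
    - {"x":0,"y":0,"z":1,"spin":0,"grip":0.3}
    - {"x":0,"y":0,"z":0,"spin":0,"grip":0.4}
    - {"x":0,"y":0,"z":0,"spin":0,"grip":0.4}
    - {"x":0,"y":0,"z":40,"spin":0,"grip":0.4}
    - {"x":0,"y":0,"z":55,"spin":0,"grip":0.4}

```text
time_s: 30.62
eef_pos: [444.7, 85.4, 149.0]
orientation: [-3.141, -0.004, 3.065]
ft_force: [-0.0, -0.0, 0.0]
finger_gap: 59.7
```

Request:
drive_tool:
  plan:
    - {"x":20,"y":0,"z":50,"spin":0,"grip":1}
    - {"x":30,"y":-8,"z":20,"spin":0,"grip":1}
    - {"x":40,"y":-8,"z":0,"spin":0,"grip":1}
    - {"x":0,"y":0,"z":0,"spin":0,"grip":1}
    - {"x":0,"y":0,"z":0,"spin":0,"grip":1}

```text
time_s: 31.25
eef_pos: [535.3, 69.6, 218.5]
orientation: [-3.142, -0.002, 3.065]
ft_force: [0.4, -0.7, -0.9]
finger_gap: 85.7
```

```bash
python3 cm.py w23;  python3 -c "
from h import *
snap('top','t23.png');c=dict(np.load('pics/t20.npz'))
c=wload('w23.npz');W=world(c); np.save('pics/W23.npy',W)
for v in range(230,330,8): print(v,[tuple(W[v,u].round().astype(int)) if np.isfinite(W[v,u,0]) else None for u in range(250,400,12)])
cv2.imwrite('pics/w23c.png',cv2.resize(cv2.cvtColor(c['color'][150:380,200:440],cv2.COLOR_RGB2BGR),None,fx=2.6,fy=2.6,interpolation=cv2.INTER_CUBIC))"
```

```text
eef [535.1  69.7 218.7] yawdeg 175.6 [-0.5 -0.  -0. ] 85.3
bench [348. 231.] 1537 [550.4  77.8] [77.3 43.5] 85.9 z 46.3
seated [330. 102.] 3283 [445.9  83.4] [40.  39.1] 85.6 z 64.2
seated [331. 173.] 2786 [496.4  80.5] [40.  39.8] 86.3 z 64.2
seated [322. 266.] 3808 [569.4  70.1] [47.9 85.3] 89.9 z 64.1
230 [(np.int64(554), np.int64(0), np.int64(-1)), (np.int64(555), np.int64(12), np.int64(0)), (np.int64(551), np.int64(26), np.int64(17)), (np.int64(540), np.int64(41), np.int64(55)), (np.int64(540), np.int64(52), np.int64(60)), (np.int64(539), np.int64(61), np.int64(65)), (np.int64(539), np.int64(71), np.int64(68)), (np.int64(544), np.int64(80), np.int64(54)), (np.int64(547), np.int64(91), np.int64(44)), (np.int64(547), np.int64(100), np.int64(49)), (np.int64(546), np.int64(110), np.int64(53)), (np.int64(564), np.int64(128), np.int64(-1)), (np.int64(565), np.int64(140), np.int64(0))]
238 [(np.int64(562), np.int64(-1), np.int64(0)), (np.int64(563), np.int64(11), np.int64(0)), (np.int64(559), np.int64(25), np.int64(15)), (np.int64(547), np.int64(41), np.int64(54)), (np.int64(546), np.i
[... 6145 characters left out ...]
(112), np.int64(9)), (np.int64(660), np.int64(126), np.int64(0)), (np.int64(618), np.int64(125), np.int64(72))]
326 [(np.int64(658), np.int64(-13), np.int64(1)), (np.int64(659), np.int64(-1), np.int64(1)), (np.int64(660), np.int64(12), np.int64(1)), (np.int64(661), np.int64(24), np.int64(1)), (np.int64(663), np.int64(37), np.int64(-1)), (np.int64(658), np.int64(50), np.int64(9)), (np.int64(637), np.int64(64), np.int64(46)), (np.int64(636), np.int64(75), np.int64(49)), (np.int64(646), np.int64(86), np.int64(34)), (np.int64(663), np.int64(100), np.int64(7)), (np.int64(623), np.int64(105), np.int64(74)), (np.int64(622), np.int64(114), np.int64(77)), (np.int64(623), np.int64(124), np.int64(77))]
```

View pics/w23.png

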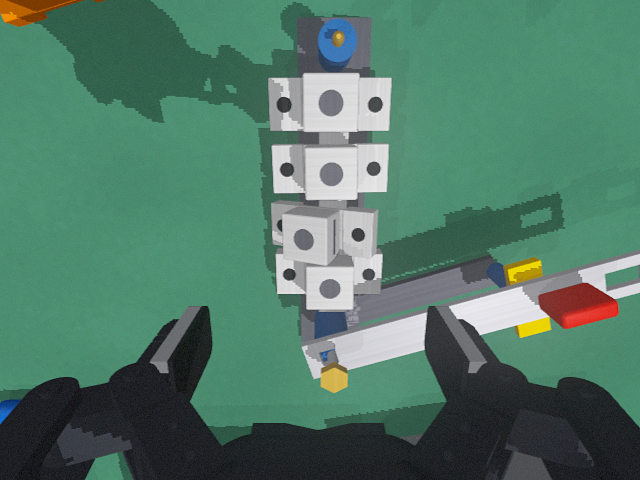

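View pics/w23c.png

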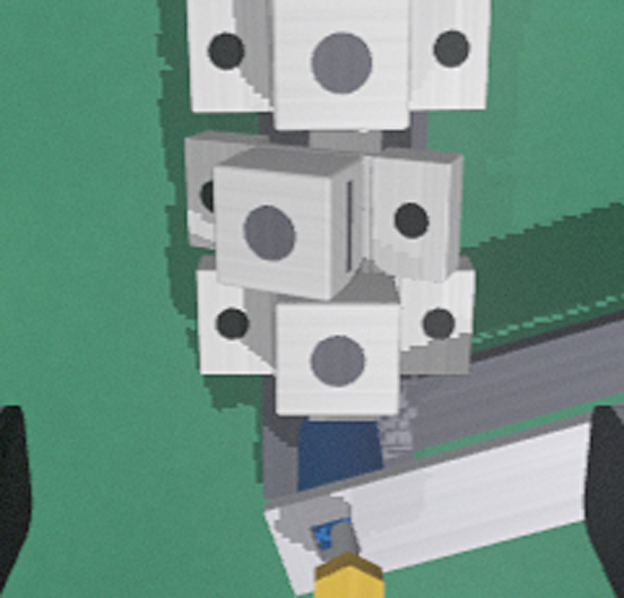

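The knocked cap D leans about 25° towards -y, at x≈550 and with its top at y 40–73. Its +y ear is caught high (z 44–54), touching cap A. I grip its block gently, lift, and look again.

Request:
drive_tool:
  plan:
    - {"x":14,"y":-9.5,"z":-50,"spin":0,"grip":1}
    - {"x":0,"y":0,"z":-50,"spin":0,"grip":1}
    - {"x":0,"y":0,"z":-35,"spin":0,"grip":1}
    - {"x":0,"y":0,"z":-15,"spin":0,"grip":0.6}
    - {"x":0,"y":0,"z":-4,"spin":0,"grip":0.4}
  grip_force: 30

```text
time_s: 31.98
eef_pos: [549.7, 60.1, 65.2]
orientation: [-3.142, -0.001, 3.066]
ft_force: [0.4, 0.0, 0.0]
finger_gap: 59.7
```

```bash
python3 cm.py w24
```

```text
eef [550.3  60.1  65.7] yawdeg 175.7 [-0.2 -0.4 -0.4] 59.8
bench [384. 285.] 4285 [550.4  77.8] [77.6 44.1] 85.8 z 45.7
seated [373.  49.] 12712 [452.1  83.4] [40.4 28.1] 85.8 z 64.2
seated [369. 188.] 12820 [496.5  80.8] [40.3 40.2] 86.2 z 64.2
seated [342. 355.] 11083 [565.6  68.5] [82.2 41.8] 9.2 z 64.2
```

View pics/w24.png

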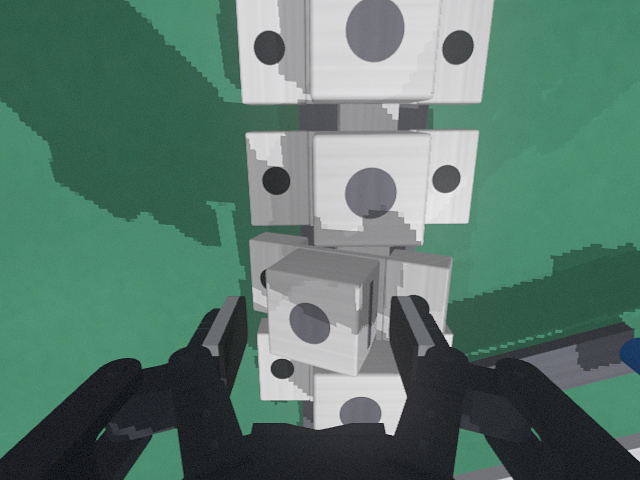

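The jaws straddle the tilted block at (310,322). I close gently.

Request:
drive_tool:
  plan:
    - {"x":0,"y":0,"z":0,"spin":0,"grip":0.1}
    - {"x":0,"y":0,"z":0,"spin":0,"grip":-0.2}
    - {"x":0,"y":0,"z":0,"spin":0,"grip":-0.6}
    - {"x":0,"y":0,"z":0,"spin":0,"grip":-1}
  grip_force: 40

```text
time_s: 32.52
eef_pos: [551.7, 59.9, 67.4]
orientation: [3.142, 0.003, 3.066]
ft_force: [-1.2, -0.2, 7.2]
finger_gap: 41.4
```

```bash
python3 cm.py w25
```

```text
eef [551.7  59.9  67.4] yawdeg 175.6 [-0.6  0.2  5.6] 41.2
bench [386. 269.] 3522 [533.8  85.4] [85.4 34.4] 59.3 z 46.1
bench [417. 322.] 325 [562.  102.9] [15.4  8.7] 16.4 z 49.9
seated [372.  46.] 11805 [452.9  83.2] [40.2 26.7] 85.5 z 64.2
seated [369. 182.] 12709 [496.6  80.8] [40.3 40.1] 86.3 z 64.2
seated [336. 347.] 9786 [564.4  64.2] [76.3 34.6] 4.7 z 64.3
```

View pics/w25.png

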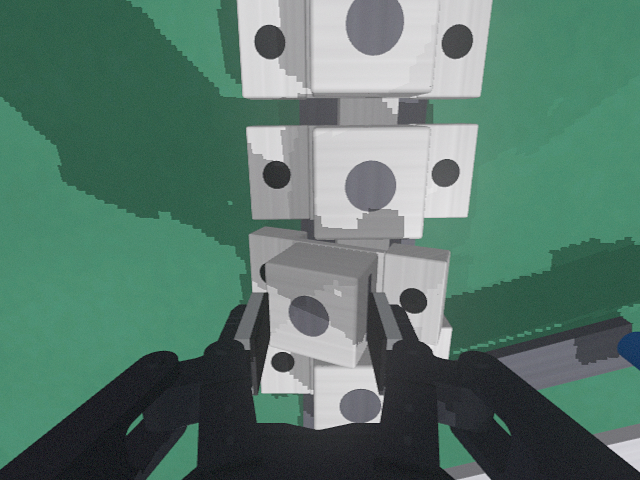

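Request:
drive_tool:
  plan:
    - {"x":0,"y":0,"z":0,"spin":0,"grip":-1}
    - {"x":-1,"y":0,"z":5,"spin":0,"grip":-1}
    - {"x":-2,"y":0,"z":10,"spin":0,"grip":-1}
    - {"x":-2,"y":0,"z":15,"spin":0,"grip":-1}
    - {"x":0,"y":0,"z":0,"spin":0,"grip":-1}
  grip_force: 70

```text
time_s: 33.2
eef_pos: [546.4, 59.9, 97.4]
orientation: [3.141, 0.003, 3.065]
ft_force: [-0.3, -0.5, -2.2]
finger_gap: 39.1
```

```bash
python3 cm.py w26
```

```text
eef [545.9  59.9  96.5] yawdeg 175.6 [-0.3 -0.1 -3. ] 39.3
bench [265. 253.] 1323 [537.4  38.3] [29.3 33.5] 86.0 z 46.2
seated [363.  55.] 11388 [446.1  83.7] [40.2 39.9] 85.5 z 64.2
seated [361. 182.] 7860 [496.6  80.7] [40.1 40.3] 86.3 z 64.2
seated [326. 247.] 506 [523.4  66.5] [42.8  1.6] 85.6 z 65.2
seated [345. 382.] 2352 [597.9  67.1] [35.1 33.7] 12.0 z 64.3
```

View pics/w26.png

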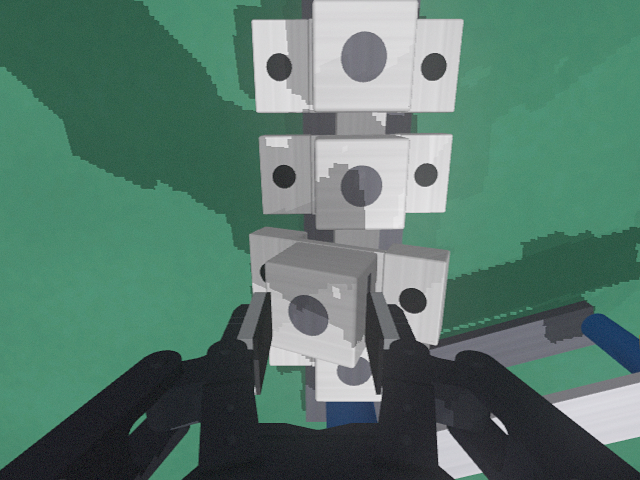

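It is lifted clear of its neighbours but still tilted about 20° in the grip. I set it on clear bench at about (545,-90), let it fall flat, and then re-grasp.

Request:
drive_tool:
  plan:
    - {"x":0,"y":0,"z":40,"spin":0,"grip":-1}
    - {"x":0,"y":-20,"z":30,"spin":0,"grip":-1}
    - {"x":0,"y":-40,"z":0,"spin":0,"grip":-1}
    - {"x":0,"y":-50,"z":0,"spin":0,"grip":-1}
    - {"x":0,"y":-40,"z":0,"spin":0,"grip":-1}

```text
time_s: 33.88
eef_pos: [544.9, -91.6, 165.1]
orientation: [-3.141, -0.0, 3.065]
ft_force: [1.0, 0.4, -2.0]
finger_gap: 39.4
```

Request:
drive_tool:
  plan:
    - {"x":0,"y":0,"z":-30,"spin":0,"grip":-1}
    - {"x":0,"y":0,"z":-40,"spin":0,"grip":-1}
    - {"x":0,"y":0,"z":-18,"spin":0,"grip":-1}
    - {"x":0,"y":0,"z":-6,"spin":0,"grip":-1}
    - {"x":0,"y":0,"z":0,"spin":0,"grip":-1}

```text
time_s: 34.5
eef_pos: [545.7, -90.0, 71.9]
orientation: [-3.141, 0.001, 3.066]
ft_force: [0.9, 0.3, -1.7]
finger_gap: 39.4
```

```bash
python3 cm.py w27
```

```text
eef [546.2 -90.2  72.6] yawdeg 175.7 [ 0.7  0.3 -2.4] 39.1
bench [378. 265.] 2550 [527.8 -63.4] [84.6 34.3] 59.3 z 47.9
bench [623. 358.] 997 [588.9  53. ] [ 7.3 41. ] 79.2 z 44.6
seated [310. 305.] 5730 [541.4 -91.1] [40.8 40.8] 85.3 z 64.2
```

View pics/w27.png

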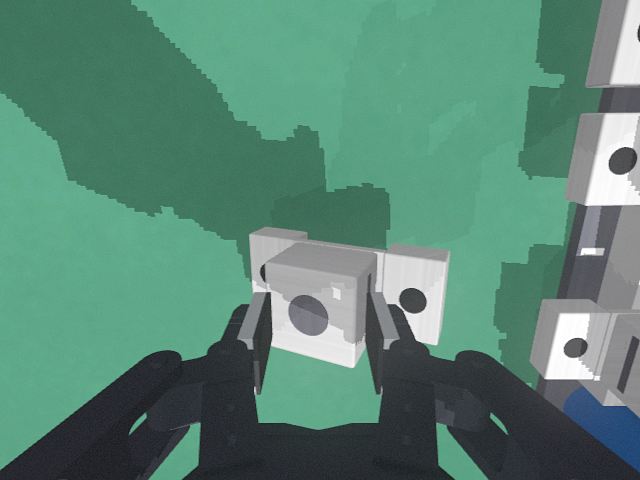

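Request:
drive_tool:
  plan:
    - {"x":0,"y":0,"z":-4,"spin":0,"grip":-1}
    - {"x":0,"y":0,"z":-3,"spin":0,"grip":-1}

```text
time_s: 34.8
eef_pos: [547.5, -90.2, 67.2]
orientation: [-3.141, 0.005, 3.065]
ft_force: [-3.1, 5.0, 20.4]
finger_gap: 39.7
```

Request:
drive_tool:
  plan:
    - {"x":0,"y":0,"z":-2,"spin":0,"grip":-1}
    - {"x":0,"y":0,"z":-2,"spin":0,"grip":-1}

```text
time_s: 35.05
eef_pos: [549.2, -90.0, 66.7]
orientation: [-3.141, 0.008, 3.066]
ft_force: [-8.9, 8.8, 39.4]
finger_gap: 39.4
```

Request:
drive_tool:
  plan:
    - {"x":0,"y":0,"z":4,"spin":0,"grip":-1}
    - {"x":0,"y":0,"z":0,"spin":0,"grip":0.1}
    - {"x":0,"y":0,"z":0,"spin":0,"grip":0.5}
    - {"x":0,"y":0,"z":0,"spin":0,"grip":1}
    - {"x":0,"y":0,"z":20,"spin":0,"grip":1}

```text
time_s: 35.67
eef_pos: [543.4, -89.7, 82.4]
orientation: [3.141, -0.004, 3.065]
ft_force: [-0.2, -0.3, 0.1]
finger_gap: 85.1
```

Request:
drive_tool:
  plan:
    - {"x":0,"y":0,"z":50,"spin":0,"grip":1}
    - {"x":0,"y":0,"z":50,"spin":0,"grip":1}
    - {"x":0,"y":0,"z":0,"spin":0,"grip":1}
    - {"x":0,"y":0,"z":0,"spin":0,"grip":1}

```text
time_s: 36.17
eef_pos: [544.8, -90.1, 183.7]
orientation: [3.142, -0.001, 3.065]
ft_force: [0.1, -0.6, -0.5]
finger_gap: 85.2
```

```bash
python3 cm.py w28
```

```text
eef [544.2 -89.8 182.8] yawdeg 175.6 [ 0.2  0.7 -0.7] 85.6
bench [544.  70.] 402 [452.3  68.6] [49.5 24.2] 32.0 z 43.7
bench [531. 144.] 311 [495.3  60.6] [ 2.5 39.6] 85.8 z 44.4
bench [335. 227.] 2825 [544.1 -78.5] [39.7 40. ] 85.4 z 46.2
bench [524. 259.] 450 [580.8  63.2] [27.9 54.8] 42.1 z 45.2
seated [592.  61.] 5003 [446.3  83.4] [41.8 39.5] 85.8 z 64.1
seated [575. 146.] 4114 [496.5  80.3] [41.6 39.9] 85.8 z 64.1
seated [547. 279.] 3007 [590.5  72.8] [41.3 40.4] 85.9 z 64.0
```

View pics/w28.png

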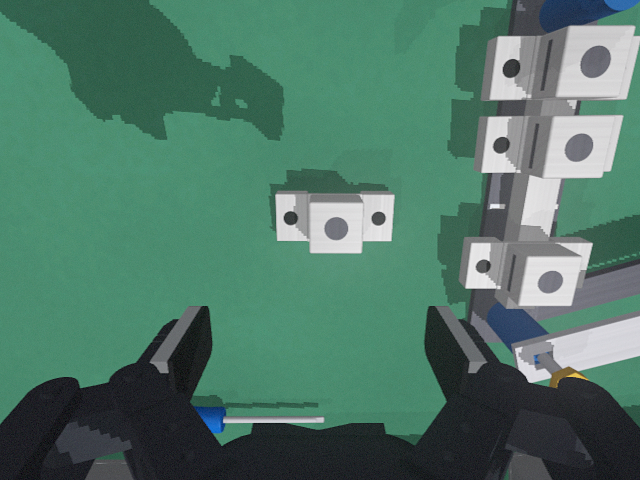

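Cap D is flat and square on the bench at (336,228), at about (544,-78). I re-grasp it.

Request:
drive_tool:
  plan:
    - {"x":0,"y":13,"z":-40,"spin":0,"grip":1}
    - {"x":0,"y":0,"z":-45,"spin":0,"grip":1}
    - {"x":0,"y":0,"z":-36,"spin":0,"grip":1}
    - {"x":0,"y":0,"z":-20,"spin":0,"grip":1}
    - {"x":0,"y":0,"z":-7,"spin":0,"grip":1}
  grip_force: 90

```text
time_s: 36.85
eef_pos: [542.4, -76.3, 32.9]
orientation: [3.14, -0.006, 3.065]
ft_force: [0.2, 0.8, 0.3]
finger_gap: 85.3
```

Request:
drive_tool:
  plan:
    - {"x":0,"y":0,"z":0,"spin":0,"grip":-1}
    - {"x":0,"y":0,"z":0,"spin":0,"grip":-1}
    - {"x":0,"y":0,"z":0,"spin":0,"grip":-1}
    - {"x":0,"y":0,"z":0,"spin":0,"grip":-1}
    - {"x":0,"y":0,"z":20,"spin":0,"grip":-1}

```text
time_s: 37.48
eef_pos: [543.6, -76.6, 55.2]
orientation: [3.141, -0.004, 3.065]
ft_force: [-0.9, -0.5, -2.3]
finger_gap: 38.5
```

Request:
drive_tool:
  plan:
    - {"x":0,"y":0,"z":50,"spin":0,"grip":-1}
    - {"x":0,"y":10,"z":50,"spin":0,"grip":-1}
    - {"x":0,"y":50,"z":0,"spin":0,"grip":-1}
    - {"x":0,"y":50,"z":0,"spin":0,"grip":-1}
    - {"x":0,"y":46,"z":0,"spin":0,"grip":-1}

```text
time_s: 38.1
eef_pos: [544.6, 80.4, 156.3]
orientation: [3.142, -0.0, 3.065]
ft_force: [0.4, 0.4, -2.7]
finger_gap: 38.5
```

Request:
drive_tool:
  plan:
    - {"x":0,"y":0,"z":0,"spin":0,"grip":-1}
    - {"x":0,"y":0,"z":0,"spin":0,"grip":-1}

```text
time_s: 38.35
eef_pos: [544.8, 78.8, 156.0]
orientation: [-3.141, -0.001, 3.066]
ft_force: [-0.1, -1.1, -1.5]
finger_gap: 38.5
```

```bash
python3 cm.py w29
```

```text
eef [545.   78.3 156.1] yawdeg 175.6 [-0.3  0.2 -2.9] 38.4
seated [316.  80.] 5754 [446.2  83.6] [40.1 39.6] 85.7 z 64.2
seated [318. 171.] 4239 [496.4  80.6] [40.1 39.9] 86.4 z 64.2
```

View pics/w29.png

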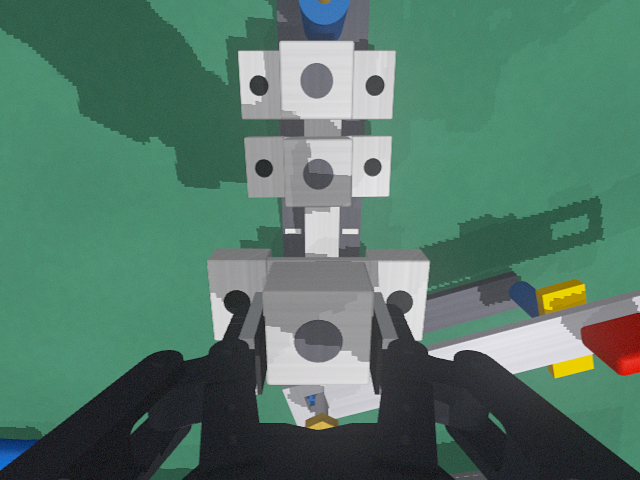

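Request:
drive_tool:
  plan:
    - {"x":-1.5,"y":1.5,"z":-35,"spin":0,"grip":-1}
    - {"x":0,"y":0,"z":-35,"spin":0,"grip":-1}
    - {"x":0,"y":0,"z":-20,"spin":0,"grip":-1}
    - {"x":0,"y":0,"z":-7,"spin":0,"grip":-1}
    - {"x":0,"y":0,"z":-3,"spin":0,"grip":-1}

```text
time_s: 39.02
eef_pos: [544.0, 79.7, 56.5]
orientation: [-3.142, 0.0, 3.064]
ft_force: [0.1, 0.6, -1.6]
finger_gap: 38.5
```

```bash
python3 cm.py w30
```

```text
eef [544.2  79.8  56.6] yawdeg 175.6 [-0.1  0.8 -3.4] 38.7
seated [311.  60.] 16645 [449.5  83.3] [40.4 32.9] 85.7 z 64.2
seated [315. 213.] 13365 [496.5  80.7] [40.2 40.3] 86.1 z 64.2
seated [319. 333.] 9915 [542.5  81.9] [47.5 41.1] 86.0 z 64.7
seated [315. 410.] 2993 [576.8  74.3] [39.9 14.2] 85.8 z 63.9
```

Request:
drive_tool:
  plan:
    - {"x":0,"y":0,"z":-2,"spin":0,"grip":-1}
    - {"x":0,"y":0,"z":0,"spin":0,"grip":0.4}
    - {"x":0,"y":0,"z":0,"spin":0,"grip":0.4}
    - {"x":0,"y":0,"z":0,"spin":0,"grip":0.4}
    - {"x":0,"y":0,"z":40,"spin":0,"grip":0.4}

```text
time_s: 39.7
eef_pos: [540.7, 80.5, 91.6]
orientation: [-3.141, -0.007, 3.066]
ft_force: [1.2, 0.4, 1.2]
finger_gap: 59.7
```

Request:
drive_tool:
  plan:
    - {"x":0,"y":0,"z":55,"spin":0,"grip":0.4}
    - {"x":0,"y":0,"z":60,"spin":0,"grip":0.4}
    - {"x":0,"y":0,"z":0,"spin":0,"grip":0.4}
    - {"x":0,"y":0,"z":0,"spin":0,"grip":0.4}

```text
time_s: 40.2
eef_pos: [543.5, 80.5, 209.2]
orientation: [3.142, 0.0, 3.066]
ft_force: [-0.5, 0.7, -0.5]
finger_gap: 60.1
```

```bash
python3 cm.py w31
```

```text
eef [542.8  80.5 208. ] yawdeg 175.6 [-0.3  0.3 -0.7] 59.9
seated [314.  89.] 3601 [446.   83.4] [40.  38.9] 85.6 z 64.2
seated [315. 164.] 3053 [496.6  80.2] [39.6 40.1] 86.7 z 64.2
seated [317. 225.] 2656 [542.9  78.4] [40.1 40.2] 85.1 z 64.2
seated [315. 283.] 2343 [590.8  73. ] [40.  40.3] 85.4 z 64.2
```

View pics/w31.png

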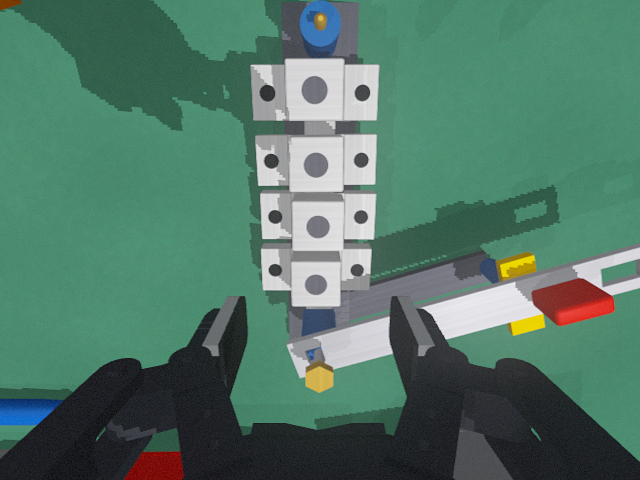

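All four caps are seated and square, with tops at 64.2. I go back to the strap handle at about (604.7,262) with yaw 102.4°.

Request:
drive_tool:
  plan:
    - {"x":9,"y":26,"z":0,"spin":-10.5,"grip":0.3}
    - {"x":9,"y":26,"z":0,"spin":-10.5,"grip":0.2}
    - {"x":9,"y":26,"z":0,"spin":-10.5,"grip":0.1}
    - {"x":9,"y":26,"z":0,"spin":-10.5,"grip":0.1}
    - {"x":9,"y":26,"z":0,"spin":-10.5,"grip":0.1}

```text
time_s: 40.88
eef_pos: [587.6, 211.0, 206.5]
orientation: [-3.137, -0.002, 2.143]
ft_force: [-0.0, -0.5, 0.9]
finger_gap: 47.2
```

Request:
drive_tool:
  plan:
    - {"x":8.5,"y":26,"z":0,"spin":-10.5,"grip":0.1}
    - {"x":8,"y":25.5,"z":0,"spin":-10.2,"grip":0.1}
    - {"x":0,"y":0,"z":0,"spin":0,"grip":0.1}
    - {"x":0,"y":0,"z":0,"spin":0,"grip":0.1}

```text
time_s: 41.38
eef_pos: [604.2, 261.3, 207.4]
orientation: [-3.138, 0.001, 1.791]
ft_force: [0.1, 0.4, 0.0]
finger_gap: 47.3
```

```bash
python3 sm.py w32; python3 -c "
from h import *
c=wload('w32.npz');W=world(c);H,S,V=cv2.split(cv2.cvtColor(c['color'],cv2.COLOR_RGB2HSV))
m=((H<8)|(H>172))&(S>150)&(V>90)&(W[...,2]>104)&(W[...,2]<116)
print(cv2.minAreaRect(W[m][:,:2].astype(np.float32)),m.sum())"
```

```text
[604.4 261.1 207.9] [-3.139e+00  1.000e-03  1.790e+00] [-0.4  0.1  0.2] 46.953674054016794
strap [319.55098504 284.97674206] 10964 ((616.21240234375, 206.25140380859375), (34.181640625, 252.15866088867188), 13.20530891418457) slope [ 0.0005 -0.0006] z at ctr 76.2
((603.9959106445312, 258.93560791015625), (12.843867301940918, 38.893680572509766), 13.087915420532227) 1160
```

View pics/w32.png

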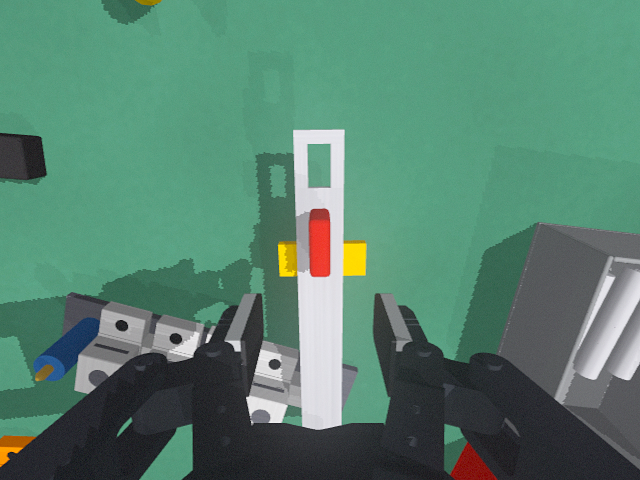

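The strap is level, with its top at 76.2 and the handle centred at (319,242). I lower and grip it.

Request:
drive_tool:
  plan:
    - {"x":0,"y":0,"z":-40,"spin":-0.2,"grip":0.1}
    - {"x":0,"y":0,"z":-40,"spin":0,"grip":0}
    - {"x":0,"y":0,"z":-20,"spin":0,"grip":0}
    - {"x":0,"y":0,"z":-8,"spin":0,"grip":0}
    - {"x":0,"y":0,"z":0,"spin":0,"grip":0}
  grip_force: 80

```text
time_s: 42.05
eef_pos: [605.6, 261.8, 101.9]
orientation: [3.141, 0.0, 1.784]
ft_force: [-0.0, 0.4, 0.8]
finger_gap: 42.7
```

Request:
drive_tool:
  plan:
    - {"x":0,"y":0,"z":0,"spin":0,"grip":-1}
    - {"x":0,"y":0,"z":0,"spin":0,"grip":-1}
    - {"x":0,"y":0,"z":0,"spin":0,"grip":-1}
    - {"x":0,"y":0,"z":0,"spin":0,"grip":-1}
    - {"x":0,"y":0,"z":0,"spin":0,"grip":-1}

```text
time_s: 42.68
eef_pos: [606.4, 262.5, 103.4]
orientation: [3.138, -0.0, 1.785]
ft_force: [-0.9, -0.2, 5.5]
finger_gap: 12.2
```

Request:
drive_tool:
  plan:
    - {"x":0,"y":0,"z":4,"spin":0,"grip":-1}
    - {"x":0,"y":0,"z":5,"spin":0,"grip":-1}
    - {"x":0,"y":0,"z":5,"spin":0,"grip":-1}
    - {"x":0,"y":0,"z":4,"spin":0,"grip":-1}
    - {"x":0,"y":0,"z":0,"spin":0,"grip":-1}

```text
time_s: 43.3
eef_pos: [605.4, 262.1, 119.9]
orientation: [3.141, -0.0, 1.784]
ft_force: [3.0, 0.6, -3.3]
finger_gap: 12.2
```

```bash
python3 sm.py w33;python3 - <<'E'
import numpy as np
# return arc about carrier pivot
for start in [(604.7,262)]:
    p=np.array([648.5,72.2]); d=np.array(start)-p; print(np.hypot(*d),np.degrees(np.arctan2(d[1],d[0])))
a0=np.degrees(np.arctan2(d[1],d[0])); a=np.radians(np.linspace(a0,175.9,16)); P=195*np.c_[np.cos(a),np.sin(a)]+p
print((175.9-a0)/15,np.diff(P,axis=0).round(1).tolist(),P[-1])
E
```

```text
[605.4 262.1 119.7] [ 3.141 -0.     1.784] [ 2.6  1.8 -3.7] 12.522230707761931
strap [316.29970063 211.98148353] 9019 ((596.7069091796875, 294.2703857421875), (34.19645690917969, 72.75605773925781), 12.842737197875977) slope [-0.0002  0.0064] z at ctr 92.8
strap [317.49051896 407.08632735] 2004 ((617.7002563476562, 200.94496154785156), (26.616689682006836, 30.624666213989258), 10.44345474243164) slope [-0.0026  0.0113] z at ctr 92.2
194.78829533624446 102.99461679191648
4.860358880538901 [[-15.9, -4.4], [-15.5, -5.7], [-15.0, -7.0], [-14.3, -8.3], [-13.6, -9.5], [-12.7, -10.6], [-11.8, -11.6], [-10.8, -12.6], [-9.6, -13.4], [-8.5, -14.2], [-7.2, -14.9], [-6.0, -15.4], [-4.6, -15.9], [-3.3, -16.2], [-1.9, -16.4]] [453.99904733  86.14200164]
```

Request:
drive_tool:
  plan:
    - {"x":-15.9,"y":-4.4,"z":1,"spin":4.88,"grip":-1}
    - {"x":-15.5,"y":-5.7,"z":0,"spin":4.88,"grip":-1}
    - {"x":-15,"y":-7,"z":0,"spin":4.88,"grip":-1}
    - {"x":-14.3,"y":-8.3,"z":0,"spin":4.88,"grip":-1}
    - {"x":-13.6,"y":-9.5,"z":0,"spin":4.88,"grip":-1}

```text
time_s: 43.98
eef_pos: [530.6, 226.6, 120.6]
orientation: [3.141, 0.001, 2.213]
ft_force: [3.6, 0.1, -2.8]
finger_gap: 12.2
```

Request:
drive_tool:
  plan:
    - {"x":-12.7,"y":-10.6,"z":0,"spin":4.88,"grip":-1}
    - {"x":-11.8,"y":-11.6,"z":0,"spin":4.88,"grip":-1}
    - {"x":-10.8,"y":-12.6,"z":0,"spin":4.88,"grip":-1}
    - {"x":-9.6,"y":-13.4,"z":0,"spin":4.88,"grip":-1}
    - {"x":0,"y":0,"z":0,"spin":0,"grip":-1}

```text
time_s: 44.6
eef_pos: [485.4, 178.7, 120.5]
orientation: [3.142, -0.001, 2.549]
ft_force: [-0.8, 3.9, -1.7]
finger_gap: 12.4
```

```bash
python3 sm.py w34
```

```text
[485.7 179.2 120.6] [ 3.141e+00 -1.000e-03  2.549e+00] [ 0.3  1.7 -2. ] 12.447053920752358
strap [316.44381144 212.03954424] 8952 ((455.70623779296875, 195.85459899902344), (34.231353759765625, 72.9551773071289), 56.814937591552734) slope [-0.001   0.0001] z at ctr 93.4
strap [140.42723881 303.75497512] 4824 ((445.8812255859375, 83.74937438964844), (41.40045928955078, 40.234928131103516), 86.41836547851562) slope [-0.0031 -0.0148] z at ctr 64.1
```

View pics/w34.png

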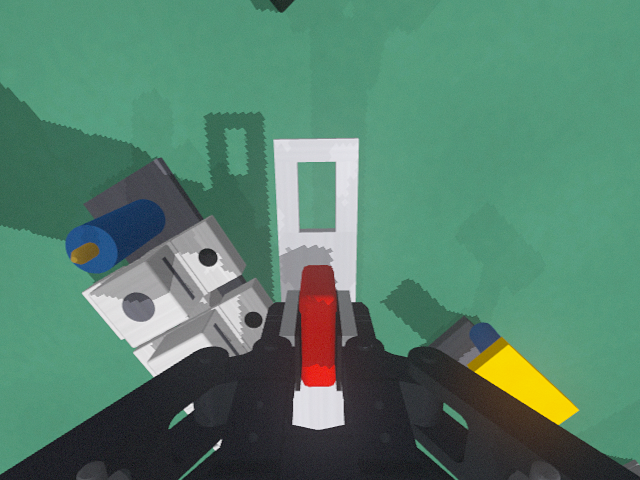

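Request:
drive_tool:
  plan:
    - {"x":-8.5,"y":-14.2,"z":0,"spin":4.88,"grip":-1}
    - {"x":-7.2,"y":-14.9,"z":0,"spin":4.88,"grip":-1}
    - {"x":-6,"y":-15.4,"z":0,"spin":4.88,"grip":-1}
    - {"x":-4.6,"y":-15.9,"z":0,"spin":4.88,"grip":-1}
    - {"x":-3.3,"y":-16.2,"z":0,"spin":4.88,"grip":-1}

```text
time_s: 45.28
eef_pos: [456.1, 102.1, 120.3]
orientation: [-3.141, -0.001, 2.977]
ft_force: [1.2, 0.2, -2.2]
finger_gap: 12.2
```

Request:
drive_tool:
  plan:
    - {"x":-1.5,"y":-14,"z":0,"spin":4.4,"grip":-1}
    - {"x":0,"y":0,"z":0,"spin":0,"grip":-1}
    - {"x":0,"y":0,"z":0,"spin":0,"grip":-1}

```text
time_s: 45.65
eef_pos: [454.9, 88.7, 120.3]
orientation: [3.141, -0.001, 3.051]
ft_force: [-0.9, 0.2, -2.0]
finger_gap: 12.4
```

```bash
python3 sm.py w35
```

```text
[454.9  88.8 120.3] [ 3.141 -0.     3.052] [-0.1 -0.2 -1.7] 12.504162404344246
strap [314.85643061 214.45807896] 9828 ((419.69329833984375, 89.97474670410156), (34.10783386230469, 72.75350952148438), 85.06314086914062) slope [-0.0105  0.0192] z at ctr 92.9
```

View pics/w35.png

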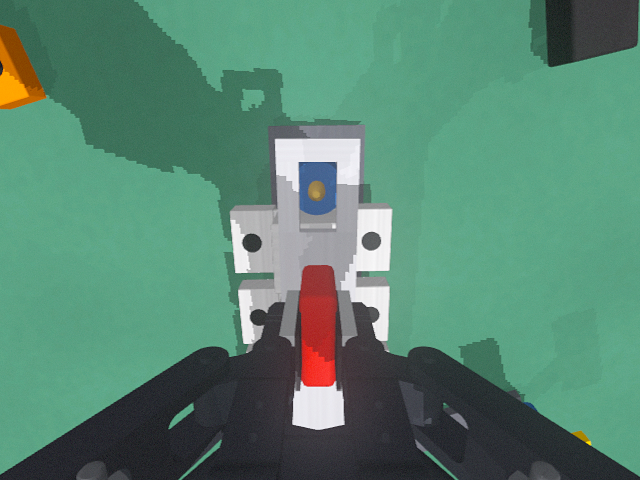

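The stud at (317,190) is centred in the slot (columns 299–337, rows 163–230). I lower the strap.

Request:
drive_tool:
  plan:
    - {"x":0,"y":0,"z":-5,"spin":0,"grip":-1}
    - {"x":0,"y":0,"z":-5,"spin":0,"grip":-1}
    - {"x":0,"y":0,"z":-4,"spin":0,"grip":-1}
    - {"x":0,"y":0,"z":-2,"spin":0,"grip":-1}
    - {"x":0,"y":0,"z":0,"spin":0,"grip":-1}

```text
time_s: 46.32
eef_pos: [454.8, 88.3, 104.2]
orientation: [-3.142, -0.0, 3.054]
ft_force: [-0.0, -1.0, -2.1]
finger_gap: 12.7
```

```bash
python3 sm.py w36
```

```text
[454.9  88.3 104.4] [ 3.142 -0.     3.053] [-0.2  0.2 -1.9] 12.761504248360456
strap [313.82025118 219.32731554] 10192 ((419.4691162109375, 89.39246368408203), (34.16150665283203, 72.56707763671875), 85.06432342529297) slope [-0.0012  0.0014] z at ctr 77.0
```

Request:
drive_tool:
  plan:
    - {"x":0,"y":0,"z":-1.5,"spin":0,"grip":-1}
    - {"x":0,"y":0,"z":0,"spin":0,"grip":0}
    - {"x":0,"y":0,"z":0,"spin":0,"grip":0}
    - {"x":0,"y":0,"z":0,"spin":0,"grip":0}
    - {"x":0,"y":0,"z":40,"spin":0,"grip":0}

```text
time_s: 47.0
eef_pos: [452.2, 88.2, 140.4]
orientation: [-3.141, -0.007, 3.053]
ft_force: [1.0, 0.5, -0.2]
finger_gap: 42.7
```

Request:
drive_tool:
  plan:
    - {"x":0,"y":0,"z":50,"spin":0,"grip":0}
    - {"x":0,"y":0,"z":50,"spin":0,"grip":0}
    - {"x":0,"y":0,"z":10,"spin":0,"grip":0}
    - {"x":0,"y":0,"z":0,"spin":0,"grip":0}
    - {"x":0,"y":0,"z":0,"spin":0,"grip":0}

```text
time_s: 47.62
eef_pos: [453.9, 88.2, 251.0]
orientation: [-3.141, -0.003, 3.054]
ft_force: [0.4, 1.1, -0.6]
finger_gap: 42.4
```

```bash
python3 sm.py w37; python3 - <<'E'
from h import *
c=wload('w37.npz'); W=world(c)
m=(W[...,2]>29)&(W[...,2]<37)
for ce,a,mm in blobs(m,150): print('ear',ce.round(),a,np.nanmedian(W[mm],0).round(1), cv2.minAreaRect(W[mm][:,:2].astype(np.float32)))
m=(W[...,2]>68)&(W[...,2]<82)
for ce,a,mm in blobs(m,500): print('strap',cv2.minAreaRect(W[mm][:,:2].astype(np.float32)))
H,S,V=cv2.split(cv2.cvtColor(c['color'],cv2.COLOR_RGB2HSV))
m=(H>12)&(H<32)&(S>90)&(W[...,2]>74)
for ce,a,mm in blobs(m,20): print('brass',ce,np.nanmedian(W[mm],0).round(1))
snap('scene','s37.png');c=dict(np.load('pics/s37.npz'))
cv2.imwrite('pics/s37c.png',cv2.resize(cv2.cvtColor(c['color'][200:340,230:400],cv2.COLOR_RGB2BGR),None,fx=4,fy=4,interpolation=cv2.INTER_CUBIC))
E
```

```text
[453.8  88.2 250.8] [-3.141e+00 -3.000e-03  3.054e+00] [-0.2  0.2 -0.4] 43.03265569474475
strap [316.30333888 279.86938216] 10213 ((527.1055297851562, 80.07962036132812), (34.11529541015625, 287.49212646484375), 85.1048812866211) slope [0.0008 0.0025] z at ctr 76.2
ear [85. 97.] 317 [ 339.1 -104.1   33.2] ((343.9851989746094, -110.22509002685547), (26.232362747192383, 52.80209732055664), 58.88503646850586)
ear [352. 198.] 1113 [447.6 118.6  34.2] ((448.8050537109375, 118.712890625), (24.977048873901367, 40.653865814208984), 85.16056060791016)
ear [277. 198.] 1157 [442.2  48.6  34.2] ((443.6644592285156, 51.229576110839844), (31.754533767700195, 40.286590576171875), 85.47711181640625)
ear [280. 249.] 1045 [492.3  45.7  34.2] ((494.2485656738281, 47.6473274230957), (30.556278228759766, 40.70174026489258), 85.98155212402344)
ear [351. 248.] 1062 [497.6 115.2  34.2] ((498.4841003417969, 115.34801483154297), (26.12904167175293, 40.0137939453125), 85.9741439819336)
ear [283. 292.] 948 [538.6  43.6  34.3] ((540.1265258789062, 43.267364501953125), (26.34925651550293, 41.04009246826172), 84.2
[... 183 characters left out ...]
 38.3  34.2] ((588.0430908203125, 38.39629364013672), (26.76934051513672, 40.71463394165039), 85.6592025756836)
ear [349. 332.] 853 [591.8 107.6  34.2] ((593.0677490234375, 107.45515441894531), (26.388721466064453, 40.28407287597656), 84.9844970703125)
ear [473. 477.] 170 [809.  247.6  32.5] ((809.0178833007812, 243.99842834472656), (4.213386535644531, 42.683658599853516), 5.523361682891846)
strap ((527.1055297851562, 80.07962036132812), (34.11529541015625, 287.49212646484375), 85.1048812866211)
strap ((596.077880859375, 232.6411895751953), (36.5828971862793, 26.390851974487305), 14.334220886230469)
brass [317.8 162.1] [406.8  90.6  82.4]
brass [320.05907173 423.16877637] [643.1  71.9 102.6]
```

View pics/w37.png

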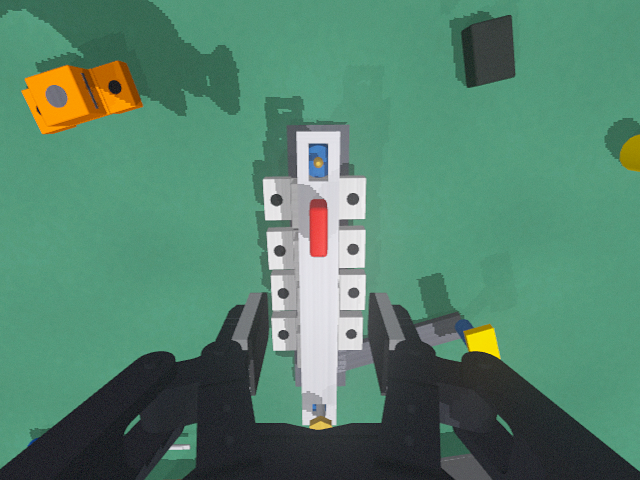

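View pics/s37c.png

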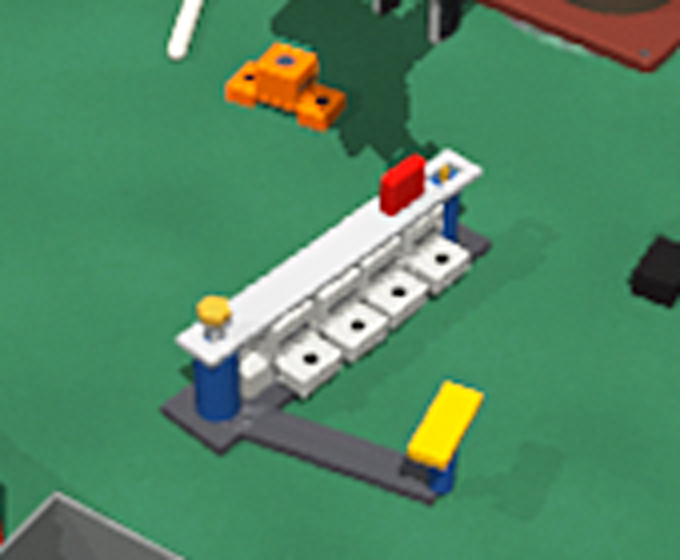

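The strap is level with its top at 76.2, and the slot centre is about 2 mm from the stud. All eight cap ears are at 34.2 mm, as they should be when seated. I hand in.

```bash
python3 -c "
from h import *
print(close_job())"
```

```text
the job is handed in; nothing more can be done
None
```

I swung the strap out onto the yellow rest, set all four bearing caps on the rail, then swung the strap back over the stud, released it and handed the job in. No verdict was reported. About 48 s of the 210 s had been used at my last check.

- **Spacing:** the caps are about 46 to 50 mm apart instead of the suggested 51 mm. I shifted the first one about 8 mm towards the stud because its ear would have passed too close to the swung-out strap.
- **Knocked cap:** one seated cap was knocked over while I was carrying the last one and was left leaning about 25°. I lifted it out, set it flat on the bench, gripped it again and seated it at its place.
- **Caps, last check:** all eight ears read about 34.2 mm above the bench, as they should for seated caps. Each cap is within about 2° of square and well inside the centre-line limit.
- **Strap, last check:** it is level, with its top at 76.2 mm and its slot centre about 2 mm from the stud. The gripper was open and well clear above.
- **Bystanders:** I saw none displaced in the pictures, but I did not measure them one by one at the end.
- **Disagreements:** the top and wrist cameras differed by 2 to 5 mm, which was within the fits.

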